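# Set the blue stimulus on a nest-box colour wheel and lock it

## Task

Turn the colour wheel on the plywood nest box until the middle of the blue sector shows in the white window. Then slide the red-knobbed locking bolt into the wheel's notch and press it fully home, firmly but gently: a steady push of about 10 N for half a second, never over 15 N, without ramming it or forcing the wheel against it. Leave the wheel and bolt like that, let go, and do not disturb the cups, the clip or the carton.

Things in the scene. Friction and masses are not known exactly. Their poses are not given: they have to be found in the camera images.
- selector: fixed plywood nest box with the selector on its flat lid. Lid top is 60 mm above the table, 290 mm along its x and 340 mm along its y (y from -195 to +145). Origin on the table directly below the wheel's axis; z up, x points from the wheel axis to the window, -y from the wheel axis to the bolt.
- wheel: colour wheel; origin on its vertical axis at lid level (60 mm above the table); its x axis turns with it and points to the middle of blue. Flat, 220 mm across, top 75.5 and rim 64 to 74 mm above the table; six 60-degree sectors, counter-clockwise from above: blue, white, yellow, magenta, green, dark grey. It turns endlessly both ways and stays where left; drag 0.12 N m (4 N at a peg).
- peg_left (a point): centre of the top of an upright round steel peg fixed on the wheel, 12 mm across, top 106 mm above the table, 34 mm from the wheel axis, +90 degrees (counter-clockwise from above positive) from the middle of blue. Push or pinch it to turn the wheel.
- peg_right (a point): centre of the top of an upright round steel peg fixed on the wheel, 12 mm across, top 106 mm above the table, 34 mm from the wheel axis, -90 degrees (counter-clockwise from above positive) from the middle of blue. Push or pinch it to turn the wheel.
- blue_mark (a point): middle of the blue sector on the wheel's top face, 82 mm from the wheel axis
- window (a point): fixed point on the wheel's top-face level at the centre of the window, 82 mm from the wheel axis. The window is a 30 mm (radial) by 40 mm (tangential) opening in a fixed white frame that bridges the wheel's rim; the frame spans 59 to 131 mm from the axis, 64 mm wide, top 88 mm above the table.
- bolt: steel locking bolt with an upright red knob; origin at lid level under the tip of its wedge nose (60-degree wedge, tip rounded to 5 mm, 18 mm wide at the back, top 73 mm above the table). It slides horizontally, only along the selector's y axis; pushing it to +y moves it at the wheel. Sliding drag about 2 N; it stays where left. It starts 17 to 28 mm short of home.
- bolt_knob (a point): centre of the top of the bolt's upright red knob, 109 mm above the table; the knob is 14 mm thick along the sliding direction, 30 mm wide across it and 36 mm tall (from 73 mm above the table), and sits 34 mm behind the nose's tip (selector -y). Two guides, 8 mm tall, lie beside the bolt below the knob, not behind it.
- lock_seat (a point): fixed point straight above the bolt's origin when it is fully home. The rim has six notches, one on each sector boundary; when a sector's middle is in the window, a notch faces the bolt. Home, the nose wedges between a notch's two rounded shoulders, its only stop. With the notch up to about 3 degrees off, the nose centres the wheel itself; further off it jams on the rim about 12 mm short of home.
- cup_blue: loose clear cup with blue chips, 68 mm across, 36 mm tall, origin at the centre of its underside (bystander)
- cup_pink: loose clear cup with magenta chips, 68 mm across, 36 mm tall, origin at the centre of its underside (bystander)
- clip: loose black plastic clip lying flat, 130 mm along its x, 34 mm wide, 21 mm tall, origin at the centre of its underside (bystander)
- carton: loose white carton, 70 x 100 x 55 mm, origin at the centre of its underside (bystander)

How it is judged:
By the outcome, as a careful person would: the job done as asked, in the order asked, and still so for the second after the job is handed in, with the robot touching nothing.
It also fails if it takes over 54 s, if anything falls off the work surface, if the arm or the gripper's body presses on something with over 40 N, if the wrist force passes 120 N, or if a joint passes its speed limit or range.

## Robot

A 6-joint arm with a two-finger parallel gripper is mounted at the origin on the work surface. World frame = base frame: x ahead of the robot, y to its left, z up, the work surface at z = 0. Lengths are in m, angles in rad, forces in N, time in s.
With the tool pointing down it reaches from about 0.3 to 0.775 m from the base axis. Payload 14.6 kg.
Tool frame: the origin (TCP) lies at the very end of the fingers, on their centre line; the grasp point (between the pads) lies 19 mm behind it; y points along the fingers, z is the direction in which the jaws open and shut, and the axes are right-handed (so a half turn about y gives the same grasp; the last joint's range is limited). The gripper opens to 94 mm and grips with 3 to 60 N. Pads are 16 mm wide; open, the fingers measure 119 mm over their backs; the gripper's body (75 mm by 177 mm) begins 78 mm behind the grasp point.
Start: joints at [-1.379, 0.3, 1.521, -0, 1.321, -0.067], TCP at [0.141, -0.532, 0.175] pointing down, gripper open.
Joint ranges: [-3.03, 3.03], [-0.79, 2.21], [0.23, 2.52], [-1.04, 4.18], [0, 3.07], [-2.55, 2.55]. Speed limits (rad/s): [2.22, 2.22, 2.57, 3.14, 3.14, 3.14].

## Interface

Orientations are given as a 3x3 rotation matrix whose columns are the frame's x, y, z axes.
In Python, from rig import manip gives the robot as it stands. The module is installed in compiled form; this text tells all that it offers.
- The arm moves only by the shell command python3 -m inch 'ROWS' [FORCE]. ROWS is text: rows parted by semicolons, each of 5 numbers parted by spaces: the shift along the tool's x, y, z in m, then the turn about the tool's y in rad, then the opening in per cent of the stroke, from 0 (shut) to 100 (fully open). In form: tx ty tz yaw jaw; .... A call has 1 to 20 rows; each row shifts and turns the pose as measured when the row begins, along the tool's axes as they then stand; what a row does not reach is not made up. A row lasts 1/10 s, in which the tool goes at most 50 mm and 8.59 degrees, less where a joint would pass 70% of its speed; a pose out of reach is approached as far as the arm can. A call is refused whole if a number of a shift passes 0.05 or a number of a turn 0.15, either way. A call with a gripper value outside its range is refused whole. The fingers move at their own pace and stop on an object; FORCE is the grip in N (left out, the last holds). Time passes only in rows, so rows that do not move let the fingers close. It gives the time, the measured TCP pose, the force and the opening at its end, in the units of the state.
- manip.get_state(): the state, without advancing time (a new reading comes with each control period).
- manip.camera(name): name is "scene" or "top" or "wrist"; returns a dict with "img" (400x640x3 uint8, red, green, blue), "depth" (400x640 float32, m along the optical axis (not along the pixel's ray), 0 where there is no reading), "fx", "fy", "cx", "cy" (pixels), "R" (3x3) and "t" (3): a world point X has camera coordinates R X + t; the wrist camera has in their place "hand_eye" (4x4, takes a point from camera to tool coordinates, whose origin is the TCP and whose axes are the tool frame's). Camera axes: x right, y down, z forward; pixel columns grow to the right and rows downward; lengths in m; the calibration is good to about 2 mm. A picture is of the moment at which its call begins: read the wrist's pose just before it.
- manip.job_done(): hands the job in, once; it reports no verdict.
Trained networks look in the newest picture that a camera, given by its name, has taken for a name from the list of things; names that differ only in an ending like _2 or _b are one class to them, and where a whole thing is asked for, a point or a joint stands for the part that bears it (a point fixed in the world has none). Each returns a list of dicts, best first, with "score" (0 to 1); they miss things now and then, are a little off and sometimes report something else, mostly with a low value. They report only what shows in the picture. A call takes as long as a camera call.
- manip.regions_of(target, camera): "mask" (400x640 bool, what is visible of it) and "box" ([left, top, right, bottom] in pixels, round what is visible of it).
The state is a dict: "t": time; "qpos": joint angles; "qvel": joint speeds; "tau": joint torques, N m; "position": TCP position; "ee_rot": TCP orientation; "force": force on the tool from outside, world axes, zero at the start; "moment": the same for the moment, N m; "grip_width": finger opening in m.
Only numpy, scipy, OpenCV 4.12 (cv2) and the standard library are available. Lean on these libraries where they do the work, as an engineer would, in place of code of your own. Each camera call takes 0.05 s, during which the arm holds its last target.

## Working session

There is one attempt and no reset: what is moved stays moved. The work goes in short steps, Python scripts to look and compute and a shell command to move; the robot and the scene stay as the last step left them, time stands still between calls to the robot, and variables do not carry over. Pictures are saved under pics/ and viewed, and the job is handed in when it is done.

```bash
ls; mkdir -p pics
cat > h.py <<'E'
import numpy as np, cv2
from rig import manip
def snap(name,fn):
    s=manip.get_state(); c=manip.camera(name)
    cv2.imwrite('pics/'+fn,cv2.cvtColor(c['img'],cv2.COLOR_RGB2BGR)); return s,c
def ray(c,u,v,s=None):
    d=np.array([(u-c['cx'])/c['fx'],(v-c['cy'])/c['fy'],1.0])
    if 'R' in c: return -c['R'].T@c['t'], c['R'].T@d
    H=np.array(c['hand_eye']);R=np.array(s['ee_rot']);p=np.array(s['position'])
    return p+R@H[:3,3], R@(H[:3,:3]@d)
def at_z(c,u,v,z,s=None):
    o,d=ray(c,u,v,s); return o+d*(z-o[2])/d[2]
E
python3 - <<'E'
from h import *
s,c=snap('top','top1.png'); s2,c2=snap('scene','scene1.png')
np.set_printoptions(precision=4,suppress=True)
print(s['t'],s['position'],np.array(s['ee_rot']),s['force'],s['grip_width'])
print(c['fx'],-c['R'].T@c['t'],c['R'])
for n in ['wheel','bolt','bolt_knob','peg_left','selector','window','cup_blue','cup_pink','clip','carton']:
    try:
        r=manip.regions_of(n,'top')
        print(n,[(round(float(x['score']),2),[int(b) for b in x['box']]) for x in r[:3]])
    except Exception as e: print(n,e)
E
```

```text
pics
0.0 [ 0.1407 -0.5314  0.1742] [[-0.9667 -0.0002  0.2559]
 [-0.2559  0.0011 -0.9667]
 [-0.0001 -1.     -0.0012]] [ 0.3436 -0.3799  0.3749] 0.09434004300596875
397.7041268984582 [0.4536 0.0604 1.0511] [[-0.0165 -0.9999  0.0045]
 [-0.9807  0.0153 -0.1948]
 [ 0.1947 -0.0076 -0.9808]]
wheel [(0.74, [292, 198, 376, 293])]
bolt [(0.48, [377, 223, 402, 233])]
bolt_knob [(0.46, [382, 221, 399, 231])]
peg_left [(0.55, [289, 200, 378, 289]), (0.42, [261, 172, 424, 315])]
selector [(0.96, [262, 170, 423, 318]), (0.36, [378, 222, 401, 234]), (0.21, [246, 275, 274, 304])]
window [(0.73, [289, 201, 377, 288]), (0.69, [263, 174, 420, 322])]
cup_blue [(0.72, [245, 276, 272, 302]), (0.29, [262, 174, 424, 317])]
cup_pink [(0.97, [235, 236, 264, 261])]
clip [(0.75, [433, 207, 447, 253])]
carton [(0.72, [280, 147, 327, 188]), (0.34, [258, 172, 422, 320])]
```

View pics/top1.png

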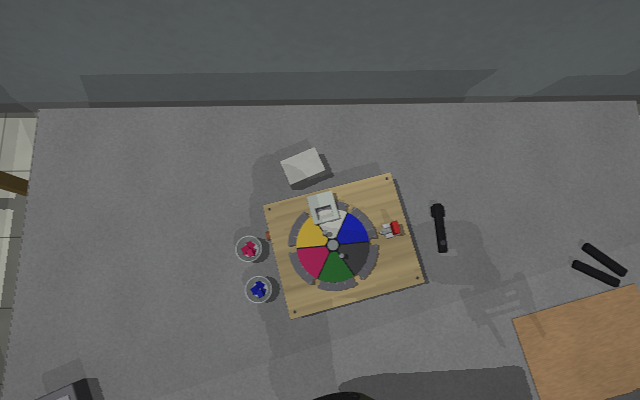

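View pics/scene1.png

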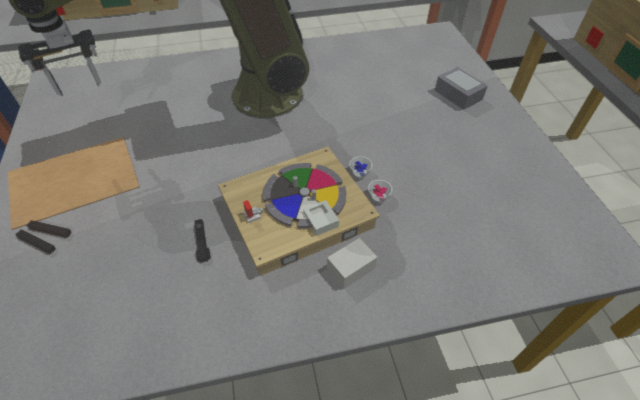

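Run:
```python
import cv2
a=cv2.imread('pics/top1.png')[150:340,220:460]
cv2.imwrite('pics/top1z.png',cv2.resize(a,None,fx=3.2,fy=3.1,interpolation=cv2.INTER_CUBIC))
```

```text
(no output)
```

View pics/top1z.png

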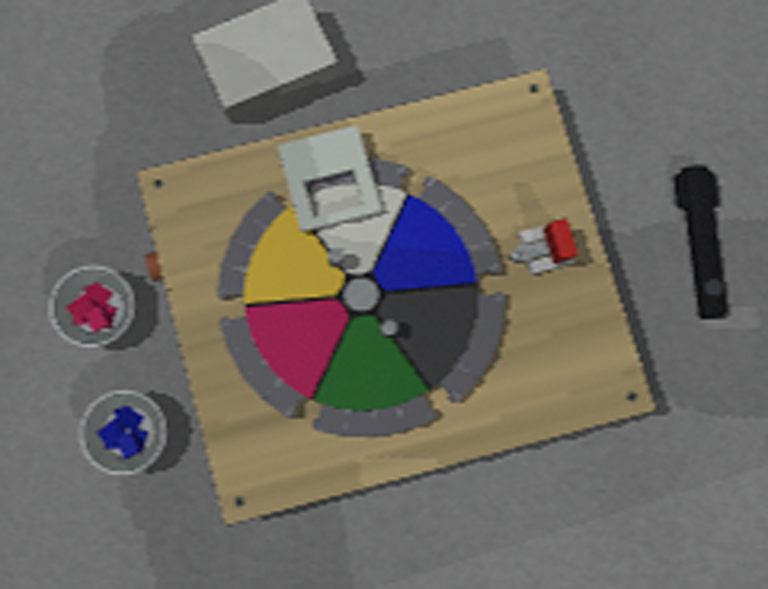

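The top view shows the hub at about (333,244), the window frame at (323,207), blue to the right of the window, the red knob at (396,228), and the pegs on the white/yellow edge and on the grey sector. Next I'll get rough coordinates and the wrist camera geometry.

Run:
```python
from h import *
np.set_printoptions(precision=4,suppress=True)
s,c=snap('top','top2.png'); 
Z=lambda x,y:(220+x/3.2,150+y/3.1)
for n,(x,y),z in [('hub',(361,295),.08),('window',(334,195),.0755),('knob',(563,235),.109),('pegL',(340,257),.106),('pegR',(388,326),.106),('c1',(140,170),.06),('c2',(546,70),.06),('c3',(655,410),.06),('c4',(228,523),.06),('clip',(707,318),.02)]:
    print(n,at_z(c,*Z(x,y),z))
w=manip.camera('wrist'); print(w['fx'],w['cx'],w['cy'],np.array(w['hand_eye']))
```

```text
hub [0.5423 0.0259 0.08  ]
window [0.6232 0.045  0.0755]
knob [ 0.5834 -0.125   0.109 ]
pegL [0.5694 0.0418 0.106 ]
pegR [0.516  0.0074 0.106 ]
c1 [0.6491 0.1981 0.06  ]
c2 [ 0.7289 -0.1283  0.06  ]
c3 [ 0.4499 -0.1976  0.06  ]
c4 [0.3694 0.1289 0.06  ]
clip [ 0.5242 -0.2551  0.02  ]
327.7227801775862 318.05134893166513 202.26225156579002 [[ 0.      0.9666  0.2564 -0.0744]
 [-0.0001 -0.2564  0.9666 -0.2112]
 [ 1.     -0.      0.0001 -0.0004]
 [ 0.      0.      0.      1.    ]]
```

```bash
python3 -m inch '-.037 -.002 -.031 0 100;-.037 -.002 -.031 0 100;-.037 -.002 -.031 0 100;-.037 -.002 -.031 0 100;-.037 -.002 -.031 0 100;-.037 -.002 -.031 0 100;-.037 -.002 -.031 0 80;-.037 -.002 -.031 0 60;-.037 -.002 -.031 0 40;-.037 -.002 -.031 0 30;-.037 -.002 -.031 0 25;-.037 -.002 -.031 0 25;0 0 0 0 25'
python3 - <<'E'
from h import *
np.set_printoptions(precision=4,suppress=True)
s,w=snap('wrist','w1.png')
print(s['t'],s['position'],s['qpos'],s['grip_width'],s['force'],np.array(s['ee_rot']))
E
```

```text
t: 2.0
position: [0.4848, -0.0411, 0.2005]
ee_rot: [[-0.968, 0.005, 0.252], [-0.252, -0.001, -0.968], [-0.004, -1.0, 0.002]]
force: [0.2, -0.1, -0.1]
grip_width: 0.0413
2.0 [ 0.4848 -0.0411  0.2005] [-0.1595  0.1338  1.6622 -0.0005  1.3405  1.1566] 0.04129761454169917 [ 0.2456 -0.0852 -0.0649] [[-0.9677  0.005   0.252 ]
 [-0.252  -0.0013 -0.9677]
 [-0.0045 -1.      0.0025]]
```

View pics/w1.png

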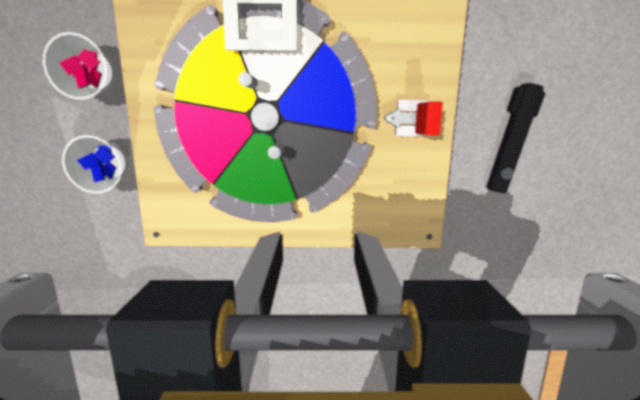

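The wrist view shows the hub at (264,117), the two pegs at (246,79) and (274,153), the knob at (430,118), and the bolt nose tip at (387,118). Blue is between the window and the bolt, on its way CCW.

Run:
```python
from h import *
np.set_printoptions(precision=4,suppress=True)
s=manip.get_state(); w=manip.camera('wrist'); t=manip.camera('top')
P={n:at_z(w,u,v,z,s) for n,u,v,z in [('hub',264,117,.08),('pegL',246,79,.106),('pegR',274,152.5,.106),('tip',388,118,.073),('knobc',431,118,.109),('c4',146,247,.06),('c3',442,247,.06),('s4',156,234,.06),('s3',430,237,.06)]}
for k,v in P.items(): print(k,v)
d=P['pegL']-P['pegR'];print('pegs',np.linalg.norm(d),np.degrees(np.arctan2(d[1],d[0])),(P['pegL']+P['pegR'])/2)
d=P['s3']-P['s4'];print('edge',np.degrees(np.arctan2(d[1],d[0]))+90)
im=cv2.cvtColor(w['img'],cv2.COLOR_RGB2BGR)[0:260,120:480]
cv2.imwrite('pics/w1z.png',cv2.resize(im,None,fx=2.2,fy=2.2,interpolation=cv2.INTER_CUBIC))
```

```text
hub [0.5414 0.027  0.08  ]
pegL [0.57   0.0451 0.106 ]
pegR [0.5136 0.0073 0.106 ]
tip [ 0.5713 -0.0924  0.073 ]
knobc [ 0.5793 -0.1224  0.109 ]
c4 [0.3651 0.1307 0.06  ]
c3 [ 0.4503 -0.199   0.06  ]
s4 [0.3838 0.1216 0.06  ]
s3 [ 0.4584 -0.1815  0.06  ]
pegs 0.06793884906168877 33.794770708798595 [0.5418 0.0262 0.106 ]
edge 13.82596919809923
```

View pics/w1z.png

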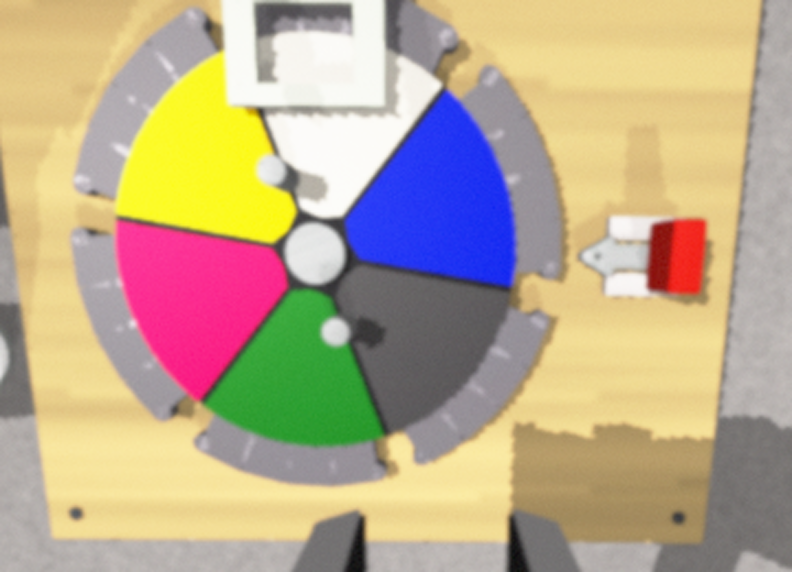

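```bash
python3 -m inch '-.02 0 -.02 0 25;-.02 0 -.02 0 25;0 .02 0 -.112 25;0 .02 0 -.112 25;0 .01 0 -.112 25;0 0 0 0 25;0 0 0 0 25'
cat >> h.py <<'E'
def rel(s,p):
    R=np.array(s['ee_rot']); return R.T@(np.array(p)-np.array(s['position']))
def zang(s):
    R=np.array(s['ee_rot']); return np.degrees(np.arctan2(R[1,2],R[0,2]))
E
python3 - <<'E'
from h import *
np.set_printoptions(precision=4,suppress=True)
s,w=snap('wrist','w2.png')
print(s['t'],s['position'],s['grip_width'],s['force'],zang(s),rel(s,[.5136,.0073,.082]),np.array(s['ee_rot'])[:,1])
E
```

```text
t: 2.85
position: [0.5102, -0.005, 0.1504]
ee_rot: [[-0.836, 0.006, 0.548], [-0.549, -0.003, -0.836], [-0.003, -1.0, 0.006]]
force: [0.3, -0.4, 0.7]
grip_width: 0.0237
2.85 [ 0.5102 -0.005   0.1504] 0.023666112074641834 [ 0.2704 -0.427   0.7113] -56.73664881722969 [-0.0093  0.0684 -0.0088] [ 0.0063 -0.0032 -1.    ]
```

View pics/w2.png

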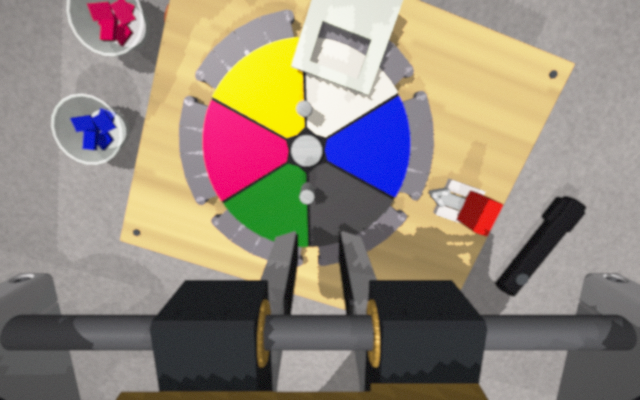

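```bash
python3 -m inch '-.0095 .01 -.009 0 25;0 .01 0 0 25;0 0 0 0 25'
python3 - <<'E'
from h import *
np.set_printoptions(precision=4,suppress=True)
s,w=snap('wrist','w3.png')
print(s['t'],s['position'],s['grip_width'],zang(s),rel(s,[.5136,.0073,.082]))
for u,v in [(305,111),(307,196)]: pass
E
```

```text
t: 3.2
position: [0.5141, 0.0082, 0.1302]
ee_rot: [[-0.839, 0.009, 0.544], [-0.544, -0.003, -0.839], [-0.005, -1.0, 0.008]]
force: [-0.2, -0.1, 0.3]
grip_width: 0.0233
3.2 [0.5141 0.0082 0.1302] 0.0232891347127501 -57.057796662494205 [0.0011 0.0482 0.0001]
```

View pics/w3.png

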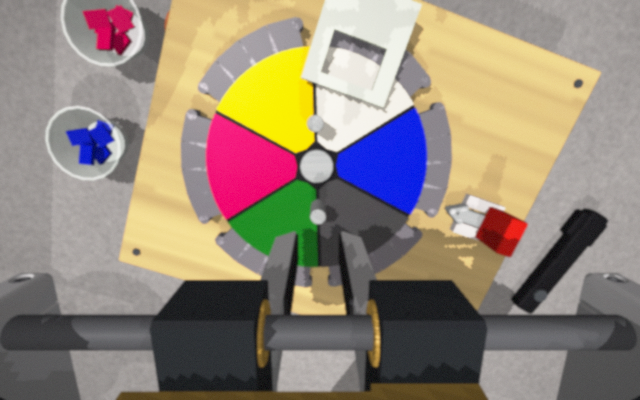

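The pinch line is centred on the peg at (318,216). Now I'll descend and close gently.

```bash
python3 -m inch '0 .02 0 0 25;.001 .018 0 0 25;0 .008 0 0 25;0 0 0 0 18;0 0 0 0 0;0 0 0 0 0;0 0 0 0 0' 12
python3 - <<'E'
from h import *
np.set_printoptions(precision=4,suppress=True)
s,w=snap('wrist','w4.png')
print(s['t'],s['position'],s['grip_width'],zang(s),rel(s,[.5136,.0073,.082]),s['force'])
E
```

```text
t: 3.95
position: [0.5158, 0.0076, 0.0865]
ee_rot: [[-0.84, 0.014, 0.543], [-0.543, -0.004, -0.84], [-0.01, -1.0, 0.011]]
force: [0.1, -0.9, -0.4]
grip_width: 0.0002
3.95 [0.5158 0.0076 0.0865] 0.00017019436926659108 -57.09834787127415 [ 0.002   0.0045 -0.0009] [ 0.0908 -0.8964 -0.3646]
```

View pics/w4.png

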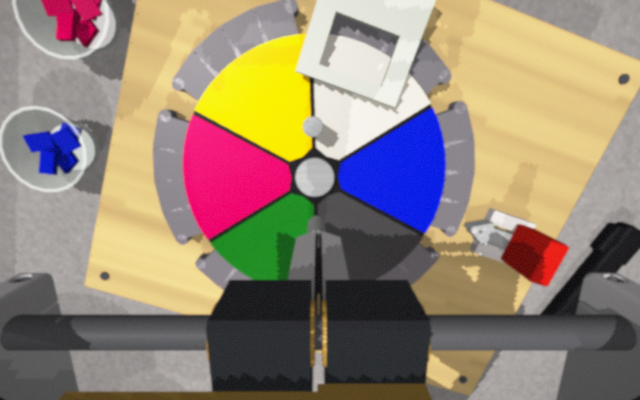

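Run:
```python
from h import *
np.set_printoptions(precision=4,suppress=True)
s=manip.get_state(); w=manip.camera('wrist')
def projw(w,s,X):
    H=np.array(w['hand_eye']); Xt=rel(s,X); Xc=np.linalg.inv(H)@np.r_[Xt,1]; return w['fx']*Xc[0]/Xc[2]+w['cx'], w['fy']*Xc[1]/Xc[2]+w['cy']
print('tcp',projw(w,s,s['position']))
print('pegR top',projw(w,s,[.5136,.0073,.106]),'pegR base',projw(w,s,[.5136,.0073,.0755]))
print('pegL top',projw(w,s,[.57,.0451,.106]),'hub',projw(w,s,[.5418,.0262,.08]))
H=np.array(w['hand_eye'])
R=np.array(s['ee_rot'])
for x in (-.008,0,.008): print(x,projw(w,s,np.array(s['position'])+R@[x,0,0]),projw(w,s,np.array(s['position'])+R@[x,-.019,0]))
im=cv2.cvtColor(w['img'],cv2.COLOR_RGB2BGR)[90:290,220:420]
cv2.imwrite('pics/w4z.png',cv2.resize(im,None,fx=3,fy=3,interpolation=cv2.INTER_CUBIC))
d=w['depth'];print(d[200:300:6,317]);print(d[200:300:6,308])
```

```text
tcp (np.float64(318.6130977933117), np.float64(228.5533402209303))
pegR top (np.float64(317.50414540799613), np.float64(241.70596008937628)) pegR base (np.float64(317.11343446568134), np.float64(226.20719036909676))
pegL top (np.float64(315.52831332755346), np.float64(130.625766489777)) hub (np.float64(316.31365074022045), np.float64(180.60664205013404))
-0.008 (np.float64(318.618201861445), np.float64(217.3420556027765)) (np.float64(318.67313976361197), np.float64(226.57966580140305))
0 (np.float64(318.6130977933117), np.float64(228.5533402209303)) (np.float64(318.66702815072125), np.float64(238.70325318685772))
0.008 (np.float64(318.6080866785285), np.float64(239.5604491821078)) (np.float64(318.6610377166687), np.float64(250.58645848958326))
[0.2303 0.2311 0.2331 0.2265 0.2145 0.2024 0.1872 0.1778 0.1699 0.1625
 0.1557 0.1498 0.1435 0.1401 0.1332 0.1296 0.1248]
[0.2285 0.2289 0.2297 0.2307 0.2307 0.2124 0.184  0.1738 0.1655 0.1578
 0.1534 0.1466 0.1419 0.1352 0.0823 0.0797 0.0767]
```

View pics/w4z.png

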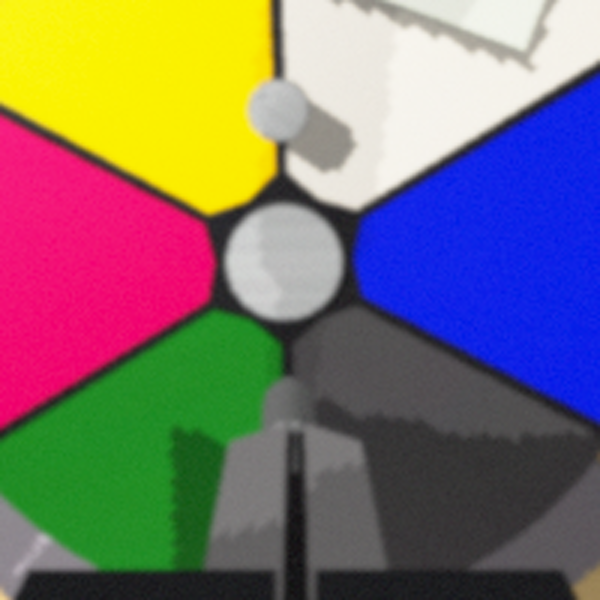

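Run:
```python
from h import *
np.set_printoptions(precision=4,suppress=True)
s=manip.get_state(); w=manip.camera('wrist');H=np.array(w['hand_eye']);d=w['depth']
for col in (300,308,313,317,322,330):
  print(col)
  for r in range(208,272,4):
    z=d[r,col]; p=H@np.array([(col-w['cx'])/w['fx']*z,(r-w['cy'])/w['fy']*z,z,1]); print(r,p[:3], (np.array(s['ee_rot'])@p[:3]+s['position']))
```

```text
300
208 [-0.0118  0.0096 -0.013 ] [0.5187 0.0249 0.0767]
212 [-0.009   0.0093 -0.013 ] [0.5163 0.0234 0.077 ]
216 [-0.0061  0.009  -0.0131] [0.5139 0.0219 0.0772]
220 [-0.0031  0.0092 -0.0131] [0.5113 0.0203 0.0771]
224 [-0.0001  0.0093 -0.0132] [0.5088 0.0187 0.0769]
228 [ 0.003   0.0097 -0.0132] [0.5061 0.0171 0.0765]
232 [ 0.0059  0.0094 -0.0133] [0.5037 0.0155 0.0768]
236 [-0.0095 -0.0395 -0.0104] [0.5175 0.0217 0.1258]
240 [-0.0094 -0.0451 -0.0102] [0.5174 0.0214 0.1315]
244 [-0.0099 -0.0521 -0.0098] [0.518  0.0214 0.1385]
248 [-0.0098 -0.0571 -0.0095] [0.518  0.0211 0.1435]
252 [-0.0097 -0.062  -0.0092] [0.518  0.0209 0.1484]
256 [-0.0092 -0.0655 -0.0091] [0.5175 0.0205 0.1518]
260 [-0.0094 -0.0706 -0.0088] [0.5179 0.0204 0.1569]
264 [-0.0095 -0.075  -0.0086] [0.518  0.0203 0.1613]
268 [-0.0093 -0.0785 -0.0084] [0.5178 0.02   0.1649]
308
208 [-0.012   0.0089 -0.0074] [0.5219 0.0203 0.0775]
212 [-0.0084  0.0113 -0.0075] [0.5188 0.0184 0.0751]
216 [-0.0059  0.0097 -0.0075] [0.5168 0.0171 0.0767]
220 [-0.0031  0.0093 -0.0075] [0.5144 0.0156 0.0771]
224 [-0.0008  0.0073 -0.0074] [0
[... 3311 characters left out ...]
041 0.0768]
220 [-0.0027  0.0106  0.0081] [0.5225 0.0022 0.0759]
224 [-0.0004  0.0084  0.0081] [0.5206 0.0011 0.0781]
228 [0.0027 0.0089 0.0081] [ 0.5179 -0.0007  0.0775]
232 [0.0064 0.0107 0.0082] [ 0.5149 -0.0028  0.0757]
236 [-0.0093 -0.0389  0.0063] [0.5264 0.0075 0.1254]
240 [-0.0092 -0.0448  0.0061] [0.5261 0.0077 0.1313]
244 [-0.0093 -0.0505  0.0059] [0.526  0.0079 0.137 ]
248 [-0.0098 -0.0571  0.0056] [0.5262 0.0084 0.1436]
252 [-0.0095 -0.0614  0.0055] [0.5258 0.0084 0.1479]
256 [-0.0098 -0.0669  0.0053] [0.5259 0.0087 0.1534]
260 [-0.0095 -0.0707  0.0052] [0.5255 0.0087 0.1572]
264 [-0.0098 -0.0756  0.005 ] [0.5256 0.009  0.1621]
268 [-0.01   -0.0801  0.0048] [0.5256 0.0093 0.1666]
```

Run:
```python
from h import *
np.set_printoptions(precision=4,suppress=True)
s,c=snap('scene','s2.png')
X=c['R']@np.array(s['position'])+c['t']; u=c['fx']*X[0]/X[2]+c['cx'];v=c['fy']*X[1]/X[2]+c['cy'];print(u,v,X[2])
u,v=int(u),int(v)
im=cv2.cvtColor(c['img'],cv2.COLOR_RGB2BGR)[v-70:v+50,u-80:u+80]
im=cv2.resize(im,None,fx=5,fy=5,interpolation=cv2.INTER_CUBIC);cv2.circle(im,(400,350),4,(0,255,255),1)
cv2.imwrite('pics/s2z.png',im)
```

```text
294.08585613101997 182.88471372763954 1.128008387058256
```

View pics/s2z.png

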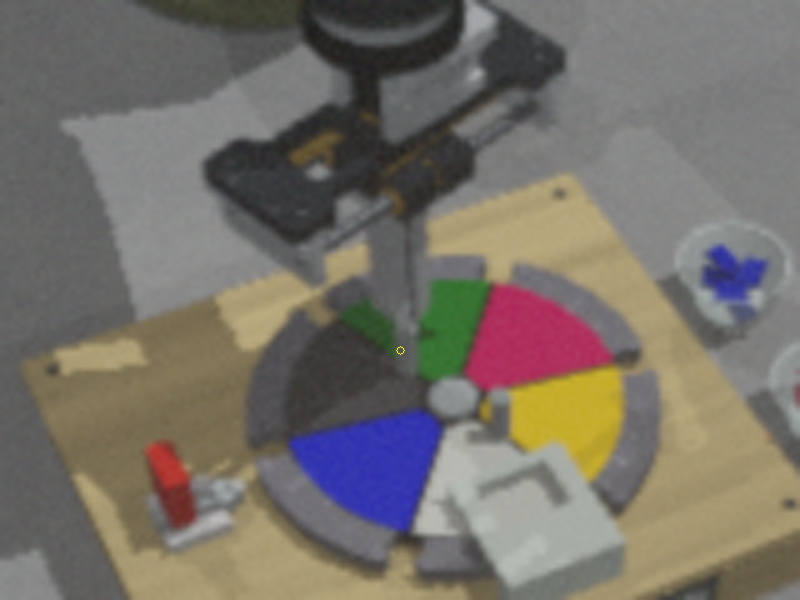

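The wrist depth and the scene view agree: the closed fingers end just above the peg, about 30 mm short of the reported TCP. The peg stands untouched below them at (400,350) in the zoom. I'll reopen, go lower in stages and watch the force.

```bash
python3 -m inch '0 0 0 0 25;0 0 0 0 25;0 0 -.001 0 25;0 .008 0 0 25;0 .008 0 0 25;0 0 0 0 25' 12
python3 - <<'E'
from h import *
np.set_printoptions(precision=4,suppress=True)
s,w=snap('wrist','w5.png')
print(s['t'],s['position'],s['grip_width'],zang(s),rel(s,[.5136,.0073,.082]),s['force'],np.array(s['ee_rot'])[:,1])
d=w['depth'];H=np.array(w['hand_eye'])
for r in range(226,260,3):
  o=[]
  for col in (286,292,298,318,342,348,354):
    z=d[r,col]; p=H@np.array([(col-w['cx'])/w['fx']*z,(r-w['cy'])/w['fy']*z,z,1]); o.append(np.round(p[:3]*1000,0).astype(int).tolist())
  print(r,o)
E
```

```text
t: 4.75
position: [0.515, 0.0085, 0.0686]
ee_rot: [[-0.839, 0.013, 0.543], [-0.543, -0.004, -0.84], [-0.009, -1.0, 0.01]]
force: [-0.2, -0.4, 0.1]
grip_width: 0.0237
4.75 [0.515  0.0085 0.0686] 0.023679851008876263 -57.0947158739218 [ 0.0017 -0.0134  0.0004] [-0.231  -0.4094  0.1178] [ 0.0132 -0.0035 -0.9999]
226 [[-5, -8, -21], [-5, -8, -17], [-5, -9, -13], [-6, -13, 0], [-5, -8, 15], [-5, -9, 19], [-5, -8, 23]]
229 [[-3, -8, -21], [-3, -10, -17], [-3, -9, -13], [-6, -19, 0], [-2, -8, 15], [-2, -8, 19], [-3, -9, 23]]
232 [[0, -8, -21], [-10, -33, -15], [-1, -8, -14], [-7, -25, 0], [-10, -33, 13], [0, -7, 19], [0, -8, 23]]
235 [[-10, -38, -18], [-9, -37, -15], [-8, -34, -12], [-6, -29, 0], [-9, -37, 13], [-9, -37, 16], [-10, -39, 20]]
238 [[-10, -42, -18], [-9, -42, -15], [-7, -36, -12], [-7, -36, 0], [-8, -39, 13], [-9, -42, 16], [-10, -43, 19]]
241 [[-9, -46, -18], [-10, -47, -14], [-5, -36, -12], [-6, -38, 0], [-8, -43, 13], [-10, -47, 16], [-9, -46, 19]]
244 [[-10, -51, -17], [-10, -52, -14], [-3, -36, -12], [-5, -39, 0], [-8, -47, 12], [-9, -51, 15], [-9, -51, 18]]
247 [[-10, -55, -17], [-10, -56, -14], [-2, -36, -12], [-3, -39, 0], [-8, -51, 12], [-10, -55, 15], [-10, -55, 18]]
250 [[-10, -59, -16], [-9, -59, -13], [0, -37, -12], [-1, -39, 0], [-8, -56, 12], [-10, -59, 15], [-10, -60, 17]]
253 [[-9, -62, -16], [-8, -58, -13], [2, -37, -12], [0, -40, 0], [-8, -59, 12], [-10, -63, 14], [-10, -64, 17]]
256 [[-10, -67, -16], [-8, -63, -13], [3, -38, -12], [3, -39, 0], [-6, -59, 12], [-10, -66, 14], [-9, -66, 17]]
259 [[-10, -70, -15], [-8, -66, -13], [5, -39, -12], [5, -39, 0], [-5, -60, 12], [-10, -70, 14], [-10, -70, 16]]
```

View pics/w5.png

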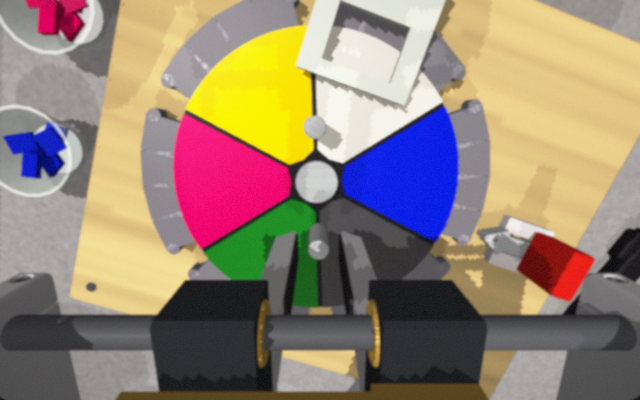

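The peg top at (318,247) is now centred between the fingers, overlapping by only about 8 mm. I'll go 12 mm lower, then pinch.

```bash
python3 -m inch '0 .006 0 0 25;0 .006 0 0 25;0 0 0 0 20;0 0 0 0 0;0 0 0 0 0;0 0 0 0 0' 12
python3 - <<'E'
from h import *
np.set_printoptions(precision=4,suppress=True)
s,w=snap('wrist','w6.png')
print(s['t'],s['position'],s['grip_width'],zang(s),rel(s,[.5136,.0073,.082]),s['force'],s['moment'],np.array(s['ee_rot'])[:,1])
print(rel(s,[.5418,.0262,.08]))
E
```

```text
t: 5.4
position: [0.5153, 0.0085, 0.0558]
ee_rot: [[-0.839, 0.013, 0.543], [-0.543, -0.003, -0.84], [-0.009, -1.0, 0.01]]
force: [-0.2, -0.7, -1.3]
grip_width: 0.0114
5.4 [0.5153 0.0085 0.0558] 0.011414463583878886 -57.096133778645424 [ 0.0018 -0.0262  0.0004] [-0.1698 -0.652  -1.3126] [ 0.0056 -0.0748 -0.0259] [ 0.0132 -0.0034 -0.9999]
[-0.0321 -0.0239 -0.0002]
```

View pics/w6.png

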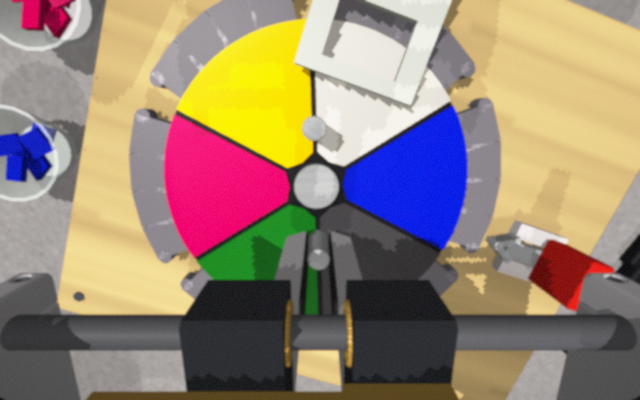

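Pinched: the jaws stopped at 11.4 mm. Now I'll start the arc.

```bash
python3 -m inch '0 0 .002 -.06 0;-.0003 0 .0041 -.12 0;-.0003 0 .0041 -.12 0;-.0003 0 .0041 -.12 0;-.0003 0 .0041 -.12 0'
cat >> h.py <<'E'
def st(axis=(.5418,.0262)):
    s=manip.get_state(); r=rel(s,[axis[0],axis[1],.08])
    print('t',round(s['t'],2),'pos',np.round(s['position'],4),'w',round(s['grip_width'],4),'zang',round(zang(s),2),'axis in tool(mm)',np.round(r*1000,1),'F',np.round(s['force'],1),'M',np.round(s['moment'],2)); return s
E
python3 -c "
from h import *
st()"
```

```text
t: 5.95
position: [0.5282, -0.0028, 0.0558]
ee_rot: [[-0.425, 0.011, 0.905], [-0.905, -0.002, -0.425], [-0.003, -1.0, 0.01]]
force: [-1.0, 0.2, -1.2]
grip_width: 0.0115
t 5.95 pos [ 0.5282 -0.0028  0.0558] w 0.0115 zang -25.14 axis in tool(mm) [-32.1 -24.1   0.3] F [-1.   0.2 -1.2] M [ 0.12  0.2  -0.08]
```

```bash
python3 -m inch '-.0003 0 .0041 -.12 0;-.0003 0 .0041 -.12 0;-.0003 0 .0041 -.12 0;-.0003 0 .0041 -.12 0;-.0002 0 .0031 -.09 0;0 0 0 0 0;0 0 0 0 0'
python3 - <<'E'
from h import *
s=st(); snap('wrist','w7.png'); snap('top','t7.png')
im=cv2.imread('pics/t7.png')[170:320,260:430];cv2.imwrite('pics/t7z.png',cv2.resize(im,None,fx=4,fy=4,interpolation=cv2.INTER_CUBIC))
E
```

```text
t: 6.65
position: [0.5474, -0.006, 0.0558]
ee_rot: [[0.154, 0.009, 0.988], [-0.988, -0.002, 0.154], [0.003, -1.0, 0.008]]
force: [0.6, 0.9, -2.2]
grip_width: 0.0116
t 6.65 pos [ 0.5474 -0.006   0.0558] w 0.0116 zang 8.85 axis in tool(mm) [-32.6 -24.3  -0.4] F [ 0.6  0.9 -2.2] M [ 0.05 -0.05 -0.08]
```

View pics/w7.png

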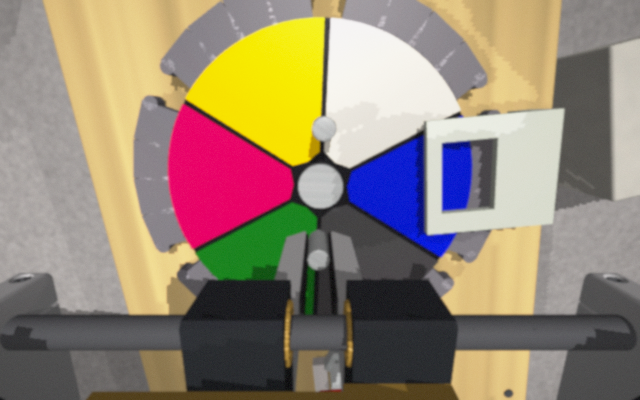

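View pics/t7z.png

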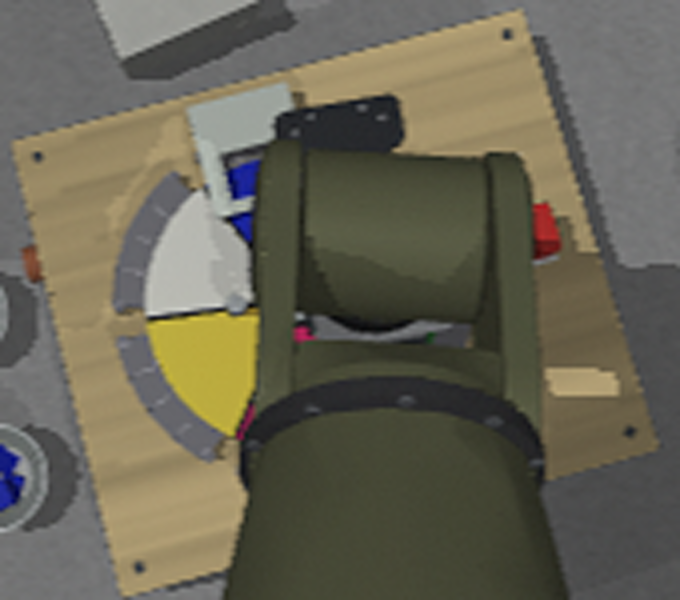

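```bash
cat > wh.py <<'E'
from h import *
from scipy.optimize import least_squares
def cls(rgb):
    hsv=cv2.cvtColor(rgb.reshape(1,-1,3).astype(np.uint8),cv2.COLOR_RGB2HSV)[0].astype(int); H,S,V=hsv.T
    c=np.full(len(H),-1)
    c[(S>110)&(H>105)&(H<130)&(V>70)]=0
    c[(S<60)&(V>140)]=1
    c[(S>110)&(H>20)&(H<38)&(V>70)]=2
    c[(S>110)&(H>145)&(H<178)&(V>70)]=3
    c[(S>100)&(H>45)&(H<90)&(V>40)]=4
    return c
def wheel(img,toW2px,ax0):
    ths=np.radians(np.arange(0,360,.25)); pts=[];ks=[]
    for r in np.arange(.03,.07,.002):
        X=np.c_[ax0[0]+r*np.cos(ths),ax0[1]+r*np.sin(ths),np.full(len(ths),.0755)]
        uv=toW2px(X)
        ok=(uv[:,0]>0)&(uv[:,0]<639)&(uv[:,1]>0)&(uv[:,1]<399)
        rgb=cv2.remap(img,uv[:,0].astype(np.float32)[None],uv[:,1].astype(np.float32)[None],cv2.INTER_LINEAR)[0]
        c=cls(rgb); c[~ok]=-1
        for k in range(4): # boundary between k and k+1 at blue+30+60k
            for i in range(len(ths)):
                if c[i]==k:
                    # next classified within 12deg*r-scaled
                    for j in range(1,int(4*np.degrees(.006/r))):
                        m=c[(i+j)%len(ths)]
                        if m==k+1:
                            a=ths[i]+np.radians(.25*j/2); pts.append([ax0[0]+r*np.cos(a),ax0[1]+r*np.sin(a)]);ks.append(k);break
                        if m==k or m>=0: break
    pts=np.array(pts);ks=np.array(ks)
    def f(p):
        a=p[2]+np.radians(30+60*ks); d=pts-p[:2]
        return np.cross(np.c_[np.cos(a),np.sin(a)],d)*1000
    k0=ks==ks[0]
    best=None
    for t0 in np.radians(np.arange(-180,180,30)):
        q=least_squares(f,[*ax0,t0],loss='soft_l1',f_scale=.5,x_scale=[.001,.001,.01])
        a=q.x[2]+np.radians(30+60*ks);d=pts-q.x[:2]
        if np.median(np.cos(a)*d[:,0]+np.sin(a)*d[:,1])<0: continue
        if best is None or q.cost<best.cost: best=q
    p=best.x
    return p[:2],np.degrees((p[2]+np.pi)%(2*np.pi)-np.pi),[int((ks==k).sum()) for k in range(4)],best.cost/len(ks)
def wristproj(w,s):
    Hi=np.linalg.inv(np.array(w['hand_eye']));R=np.array(s['ee_rot']);p=np.array(s['position'])
    def g(X):
        T=(X-p)@R; C=T@Hi[:3,:3].T+Hi[:3,3]
        return np.c_[w['fx']*C[:,0]/C[:,2]+w['cx'],w['fy']*C[:,1]/C[:,2]+w['cy']]
    return g
def topproj(c):
    def g(X):
        C=X@c['R'].T+c['t']; return np.c_[c['fx']*C[:,0]/C[:,2]+c['cx'],c['fy']*C[:,1]/C[:,2]+c['cy']]
    return g
E
python3 - <<'E' 2>&1 | grep -v Deprec
from wh import *
import warnings;warnings.simplefilter('ignore')
s=st(); w=manip.camera('wrist')
print(wheel(w['img'],wristproj(w,s),(.5418,.0262)))
t=manip.camera('top')
print(wheel(t['img'],topproj(t),(.5418,.0262)))
im=cv2.cvtColor(cv2.imread('pics/top1.png'),cv2.COLOR_BGR2RGB)
print('start top',wheel(im,topproj(t),(.5418,.0262)))
# window frame in world via points
for n,u,v,z in [('f1',425,122,.088),('f2',565,108,.088),('f3',551,222,.088),('f4',428,234,.088)]:
    print(n,at_z(w,u,v,z,s))
E
```

```text
t 6.75 pos [ 0.5474 -0.006   0.0559] w 0.0119 zang 8.88 axis in tool(mm) [-32.6 -24.3  -0.4] F [ 2.8  0.2 -2.4] M [ 0.09 -0.42 -0.07]
(array([0.5431138, 0.0286141]), np.float64(6.734919216014749), [22, 21, 21, 21], np.float64(0.7480878821122053))
(array([0.54516073, 0.02767001]), np.float64(7.454621489729008), [9, 20, 3, 0], np.float64(0.22665788058234096))
start top (array([0.54474024, 0.02679665]), np.float64(-54.79407150771993), [21, 11, 21, 21], np.float64(0.15068800019584777))
f1 [0.59225659 0.07335643 0.088     ]
f2 [0.66374149 0.09177031 0.088     ]
f3 [0.67779889 0.02986265 0.088     ]
f4 [0.60907631 0.01189585 0.088     ]
```

```bash
python3 -m inch '-.0001 0 .0021 -.06 0;-.0001 0 .0021 -.06 0;0 0 0 0 0;0 0 0 0 0'; python3 - <<'E' 2>&1 | grep -v Deprec
from wh import *
s=st(); s,w=snap('wrist','w8.png')
print(wheel(w['img'],wristproj(w,s),(.5431,.0286)))
im=cv2.imread('pics/w8.png')[0:300,140:600];cv2.imwrite('pics/w8z.png',cv2.resize(im,None,fx=1.7,fy=1.7,interpolation=cv2.INTER_CUBIC))
E
```

```text
t: 7.25
position: [0.5509, -0.0053, 0.0559]
ee_rot: [[0.271, 0.008, 0.963], [-0.963, -0.003, 0.271], [0.005, -1.0, 0.007]]
force: [2.7, 0.1, -3.7]
grip_width: 0.0116
t 7.25 pos [ 0.5509 -0.0053  0.0559] w 0.0116 zang 15.71 axis in tool(mm) [-32.7 -24.3  -0.1] F [ 2.7  0.1 -3.7] M [ 0.05 -0.47 -0.13]
(array([0.54317098, 0.02862847]), np.float64(12.78377481529497), [24, 21, 21, 21], np.float64(1.0471629718790143))
```

View pics/w8z.png

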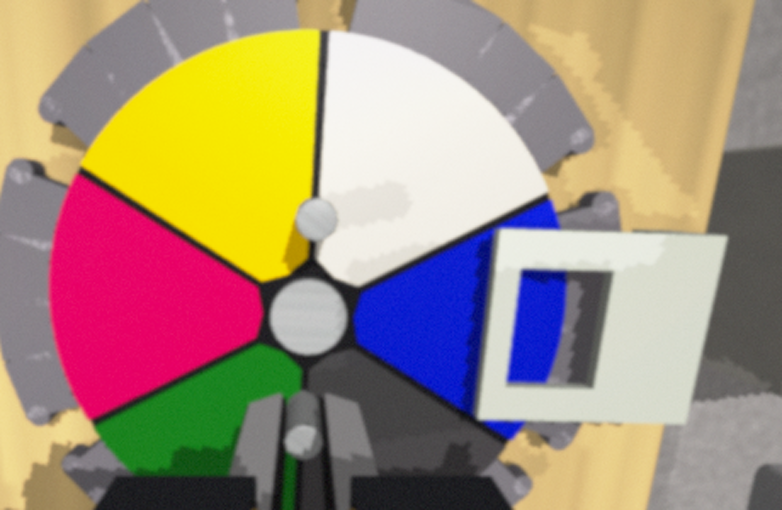

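The blue sector now fills the window, to within a degree or two. I'll release, lift straight up and measure unobstructed.

```bash
python3 -m inch '0 0 0 0 25;0 0 0 0 25;0 0 0 0 25;0 -.025 0 0 25;0 -.05 0 0 25;0 -.05 0 0 25;.02 -.02 0 0 25;.03 0 0 0 15;.03 0 0 0 0;0 0 0 0 0'; python3 - <<'E' 2>&1 | grep -v Deprec
from wh import *
s=st(); s,w=snap('wrist','w9.png')
print('wrist',wheel(w['img'],wristproj(w,s),(.5431,.0286)))
t=manip.camera('top'); cv2.imwrite('pics/t9.png',cv2.cvtColor(t['img'],cv2.COLOR_RGB2BGR))
print('top',wheel(t['img'],topproj(t),(.545,.027)))
E
```

```text
t: 8.3
position: [0.5705, -0.084, 0.2089]
ee_rot: [[0.268, 0.008, 0.963], [-0.963, -0.004, 0.268], [0.006, -1.0, 0.006]]
force: [-0.6, -0.4, -0.1]
grip_width: 0.003
t 8.3 pos [ 0.5705 -0.084   0.2089] w 0.003 zang 15.57 axis in tool(mm) [-114.6  128.2    1.1] F [-0.6 -0.4 -0.1] M [-0.   -0.12  0.  ]
wrist (array([0.54308268, 0.02872004]), np.float64(12.767537555093178), [24, 14, 21, 21], np.float64(1.7725007115096))
top (array([0.54448445, 0.02720978]), np.float64(13.09612112938731), [25, 21, 21, 21], np.float64(1.724772340919779))
```

View pics/w9.png

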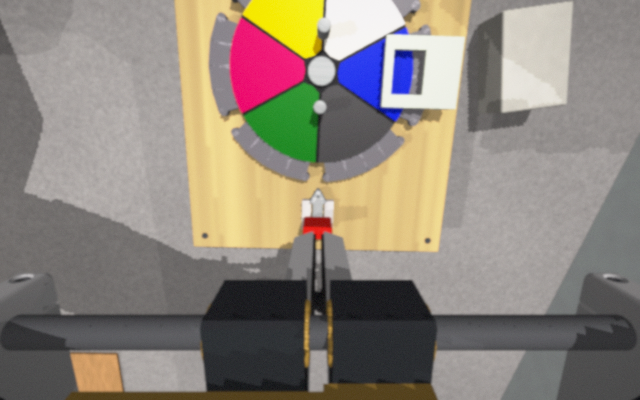

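Run:
```python
import cv2
im=cv2.imread('pics/t9.png')[170:320,260:430];cv2.imwrite('pics/t9z.png',cv2.resize(im,None,fx=4,fy=4,interpolation=cv2.INTER_CUBIC))
```

```text
(no output)
```

View pics/t9z.png

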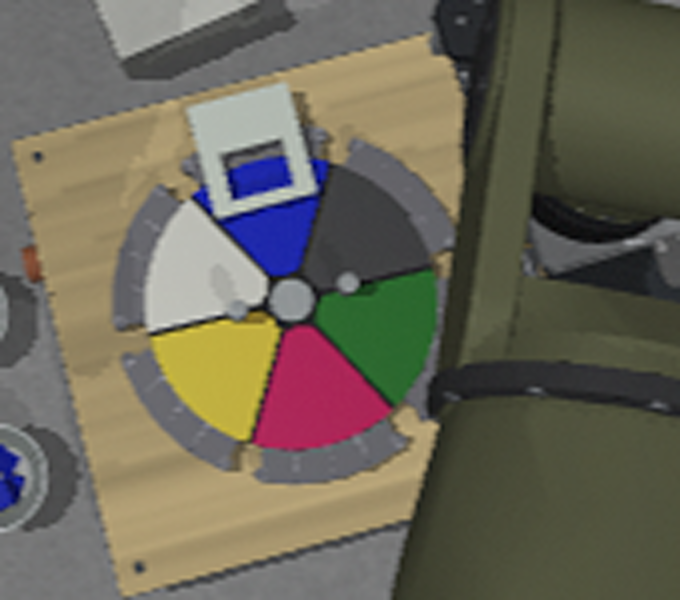

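```bash
sed -i 's/for k in range(4): # bound/for k in KS: # bound/; s/^def wheel(img,toW2px,ax0)/def wheel(img,toW2px,ax0,KS=(1,2,3))/' wh.py; python3 - <<'E' 2>&1 | grep -v -i Deprec
from wh import *
s=st(); s,w=snap('wrist','w10.png')
print('wrist',wheel(w['img'],wristproj(w,s),(.5431,.0286)))
t=manip.camera('top')
print('top',wheel(t['img'],topproj(t),(.545,.027)))
print('top start',wheel(cv2.cvtColor(cv2.imread('pics/top1.png'),cv2.COLOR_BGR2RGB),topproj(t),(.545,.027),(0,2,3)))
for n,u,v,z in [('hub',321,71,.08),('tip',318,189,.073),('pegL',324,25,.106),('pegR',320,107,.106),('s1',205,236,.06),('s2',428,240,.06),('notch',317,172,.074)]: print(n,at_z(w,u,v,z,s))
a,b=at_z(w,205,236,.06,s),at_z(w,428,240,.06,s);d=b-a;print('edge',np.degrees(np.arctan2(d[1],d[0])))
a,b=at_z(w,324,25,.106,s),at_z(w,320,107,.106,s);d=a-b;print('pegs',np.degrees(np.arctan2(d[1],d[0]))-90,(a+b)/2,np.linalg.norm(d))
for y in (36,):pass
im=cv2.imread('pics/w10.png')[0:260,170:480];cv2.imwrite('pics/w10z.png',cv2.resize(im,None,fx=2.3,fy=2.3,interpolation=cv2.INTER_CUBIC))
E
```

```text
t 8.4 pos [ 0.57   -0.0816  0.2085] w 0.0004 zang 15.66 axis in tool(mm) [-112.   128.     1.2] F [-0.4 -0.2 -0.7] M [-0.03 -0.13 -0.02]
wrist (array([0.54308428, 0.02887054]), np.float64(12.885278712020362), [0, 15, 21, 21], np.float64(0.2531878058089539))
top (array([0.54435487, 0.02632068]), np.float64(12.353530274687698), [0, 21, 21, 21], np.float64(0.11168123855638608))
top start (array([0.54459707, 0.02689282]), np.float64(-54.807695895102), [21, 0, 21, 21], np.float64(0.03895988320811487))
hub [0.54225129 0.03073098 0.08      ]
tip [ 0.57150217 -0.08426848  0.073     ]
pegL [0.53510215 0.06415017 0.106     ]
pegR [ 0.55024085 -0.0022829   0.106     ]
s1 [ 0.46060282 -0.17656775  0.06      ]
s2 [ 0.71344343 -0.11151569  0.06      ]
notch [ 0.56540275 -0.06647028  0.074     ]
edge 14.428403339986984
pegs 12.837292158130907 [0.5426715  0.03093363 0.106     ] 0.06813613891584838
```

View pics/w10z.png

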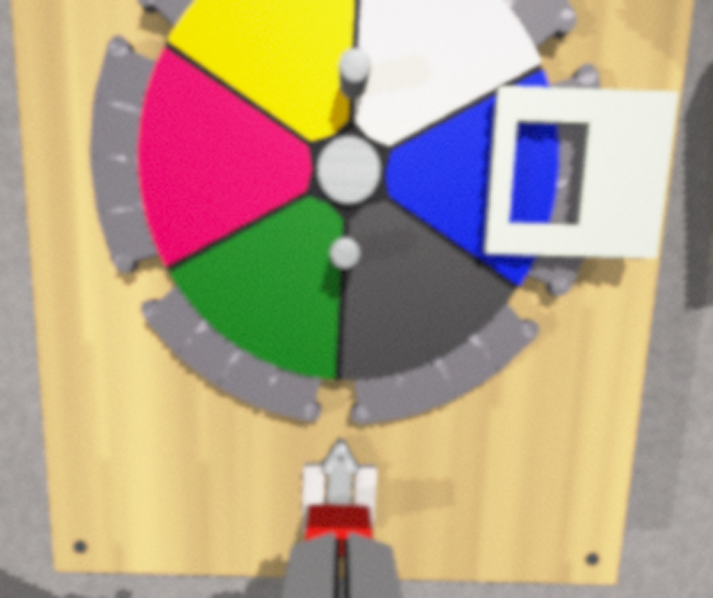

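Two independent same-image measures agree that the wheel is about 1.55° short: wrist 12.87° against the lid at 14.4°, top 12.35° against 13.9°. I'll re-pinch the peg and nudge it by about 0.9 mm.

```bash
python3 -c "
from h import *
s=st();print(rel(s,[.5509,-.0053,.0559]))"; python3 -m inch '-.026 .01 0 0 25;-.026 .02 0 0 25;-.026 .02 0 0 25;0 .02 0 0 25;0 0 0 0 25;0 0 0 0 25'; python3 -c "
from h import *
s=st();print(rel(s,[.5509,-.0053,.0559]))"
```

```text
t 8.5 pos [ 0.5698 -0.0807  0.2084] w 0.0004 zang 15.75 axis in tool(mm) [-111.1  127.9    1.3] F [0.3 0.1 0.4] M [-0.04 -0.1  -0.02]
[-0.07839502  0.15215107  0.00139475]
t: 9.1
position: [0.5468, 0.0019, 0.1365]
ee_rot: [[0.276, 0.007, 0.961], [-0.961, -0.003, 0.276], [0.005, -1.0, 0.006]]
force: [0.3, -0.9, 0.4]
grip_width: 0.0236
t 9.1 pos [0.5468 0.0019 0.1365] w 0.0236 zang 16.04 axis in tool(mm) [-25.   56.4   1.6] F [ 0.3 -0.9  0.4] M [ 0.   -0.13  0.02]
[0.00770731 0.08067497 0.00147883]
```

```bash
python3 -m inch '.0077 .01 .0015 0 25;0 .02 0 0 25;0 .02 0 0 25;0 0 0 0 25;0 0 0 0 25'; python3 -c "
from h import *
s,w=snap('wrist','w11.png')
st();print(rel(s,[.5509,-.0053,.0559]))"
```

```text
t: 9.6
position: [0.5538, -0.0081, 0.088]
ee_rot: [[0.275, 0.013, 0.961], [-0.962, -0.004, 0.275], [0.007, -1.0, 0.011]]
force: [0.5, -0.0, 0.1]
grip_width: 0.0236
t 9.65 pos [ 0.5537 -0.008   0.088 ] w 0.0231 zang 15.95 axis in tool(mm) [-36.2   7.7  -2.1] F [-0.6  0.1 -0.1] M [-0.05 -0.12 -0.02]
[-0.00367663  0.0320963  -0.00239116]
```

View pics/w11.png

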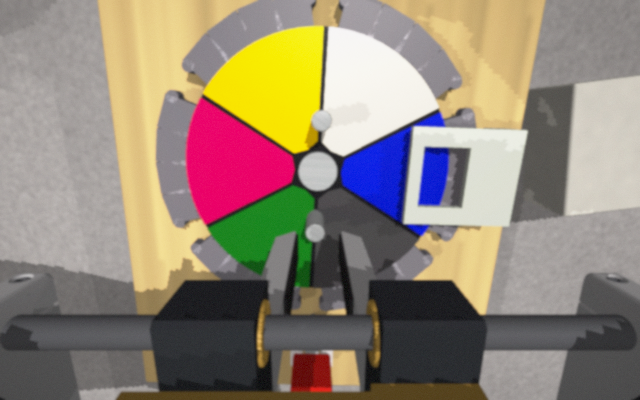

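```bash
python3 -m inch '-.0035 0 -.0023 0 25;0 .016 0 0 25;0 .016 0 0 25;0 0 0 0 25;0 0 0 0 25'; python3 -c "
from h import *
s=st();print(rel(s,[.5509,-.0053,.0559]))"
```

```text
t: 10.15
position: [0.5529, -0.0054, 0.0603]
ee_rot: [[0.274, 0.02, 0.961], [-0.962, -0.004, 0.274], [0.009, -1.0, 0.018]]
force: [0.7, -0.2, 0.8]
grip_width: 0.0234
t 10.15 pos [ 0.5529 -0.0054  0.0603] w 0.0234 zang 15.93 axis in tool(mm) [-33.2 -20.1  -1.6] F [ 0.7 -0.2  0.8] M [-0.05 -0.06 -0.01]
[-0.00064646  0.00432263 -0.00195687]
```

```bash
python3 -m inch '0 .003 -.0007 0 25;0 0 0 0 20;0 0 0 0 0;0 0 0 0 0;0 0 0 0 0' 12; python3 - <<'E' 2>&1 | grep -v -i Deprec
from wh import *
s=st();print(rel(s,[.5509,-.0053,.0559]))
s,w=snap('wrist','w12.png')
print('wrist',wheel(w['img'],wristproj(w,s),(.5431,.0286)))
im=cv2.cvtColor(cv2.imread('pics/w8.png'),cv2.COLOR_BGR2RGB)
E
```

```text
t: 10.65
position: [0.5528, -0.0057, 0.0593]
ee_rot: [[0.275, 0.022, 0.961], [-0.962, -0.005, 0.275], [0.011, -1.0, 0.02]]
force: [0.7, 0.1, -2.8]
grip_width: 0.0113
t 10.65 pos [ 0.5528 -0.0057  0.0593] w 0.0113 zang 15.95 axis in tool(mm) [-33.5 -21.1  -1.3] F [ 0.7  0.1 -2.8] M [-0.07 -0.25  0.03]
[-0.00093684  0.00339012 -0.00174267]
wrist (array([0.54310284, 0.02831987]), np.float64(14.436998791361525), [0, 21, 21, 21], np.float64(0.1928972010899548))
```

The pinch now reads 14.44° against the 14.43° target. I'll release, lift, move back behind the knob at height with the jaws closed, and look again.

```bash
python3 -m inch '0 0 0 0 25;0 0 0 0 25;0 0 0 0 25;0 -.025 0 0 25;0 -.05 0 0 25;.02 -.03 0 0 25;.04 0 0 .035 15;.04 0 0 0 0;.03 0 0 0 0;0 0 0 0 0;0 0 0 0 0;0 0 0 0 0'; python3 - <<'E' 2>&1 | grep -v -i Deprec
from wh import *
s=st(); s,w=snap('wrist','w13.png'); st()
print('wrist',wheel(w['img'],wristproj(w,s),(.5431,.0286)))
t=manip.camera('top'); cv2.imwrite('pics/t13.png',cv2.cvtColor(t['img'],cv2.COLOR_RGB2BGR))
print('top',wheel(t['img'],topproj(t),(.545,.027)))
im=cv2.imread('pics/w13.png')[0:300,140:500];cv2.imwrite('pics/w13z.png',cv2.resize(im,None,fx=2,fy=2,interpolation=cv2.INTER_CUBIC))
E
```

```text
t: 11.9
position: [0.585, -0.1338, 0.1716]
ee_rot: [[0.241, 0.025, 0.97], [-0.97, -0.005, 0.242], [0.011, -1.0, 0.023]]
force: [-0.1, 0.4, 0.4]
grip_width: 0.0005
t 11.9 pos [ 0.585  -0.1338  0.1716] w 0.0005 zang 13.98 axis in tool(mm) [-166.7   89.7   -5.4] F [-0.1  0.4  0.4] M [-0.07 -0.07 -0.01]
t 11.95 pos [ 0.585  -0.1335  0.1716] w 0.0003 zang 14.01 axis in tool(mm) [-166.4   89.7   -5.4] F [-0.2 -0.5 -0.9] M [-0.01 -0.11 -0.02]
wrist (array([0.53394642, 0.01977512]), np.float64(14.734355925606238), [0, 0, 0, 21], np.float64(0.0012894116742990078))
top (array([0.54437037, 0.02633964]), np.float64(14.250351497724791), [0, 20, 21, 21], np.float64(0.11662816622314688))
```

View pics/w13z.png

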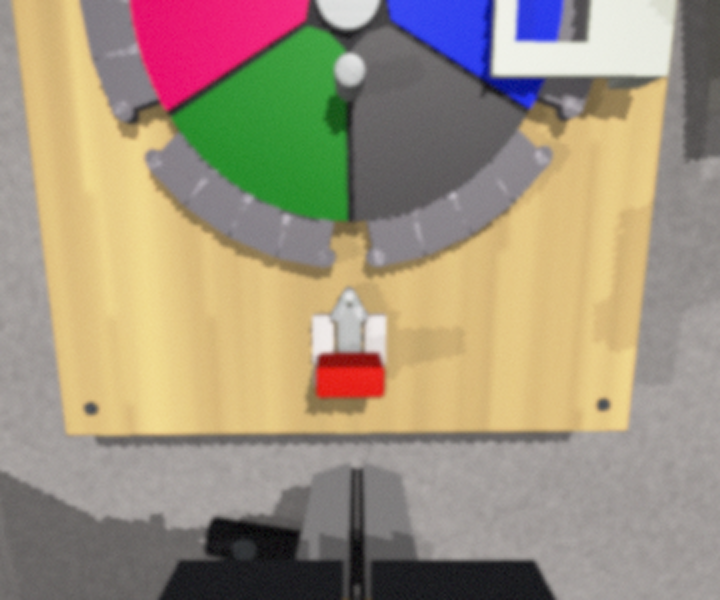

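The notch at crop (350,245) lines up with the nose tip at (350,295). The knob top is at crop (351,380), and the fingers are clear behind it.

```bash
python3 - <<'E' 2>&1 | grep -v -i Deprec
from wh import *
s=st(); w=manip.camera('wrist')
for n,u,v,z in [('tip',315,147.5,.073),('knob back edge',316,198,.109),('knob front edge',315.5,184.5,.109),('s1',185.5,204,.06),('s2',441.5,202.5,.06),('notchL',305.5,129,.074),('notchR',329,128.5,.074)]:
    X=at_z(w,u,v,z,s); print(n,X,'tool',rel(s,X))
d=w['depth'];H=np.array(w['hand_eye'])
for r in range(170,204,3):
    col=316;z=d[r,col]; p=H@np.array([(col-w['cx'])/w['fx']*z,(r-w['cy'])/w['fy']*z,z,1]); print(r,np.round(p[:3]*1000,1),np.round((np.array(s['ee_rot'])@p[:3]+s['position'])*1000,1))
a,b=at_z(w,185.5,204,.06,s),at_z(w,441.5,202.5,.06,s);e=b-a;print('edge',np.degrees(np.arctan2(e[1],e[0])),zang(s))
E
```

```text
t 12.0 pos [ 0.5851 -0.1335  0.1717] w 0.0004 zang 14.02 axis in tool(mm) [-166.4   89.8   -5.4] F [-0.6 -0.4 -0.5] M [-0.06 -0.13 -0.05]
tip [ 0.57377341 -0.09028849  0.073     ] tool [-0.0457046   0.09817249 -0.00280627]
knob back edge [ 0.58354122 -0.12841726  0.109     ] tool [-0.00595032  0.06262485 -0.00172188]
knob front edge [ 0.58026579 -0.11697688  0.109     ] tool [-0.0178426   0.06248398 -0.00212775]
s1 [ 0.46071185 -0.17801752  0.06      ] tool [ 0.01190409  0.10872914 -0.13402402]
s2 [ 0.71421587 -0.1148525   0.06      ] tool [0.01197407 0.11486829 0.12715871]
notchL [ 0.56122868 -0.07593212  0.074     ] tool [-0.06265831  0.09678125 -0.01147297]
notchR [ 0.5820715  -0.07029098  0.074     ] tool [-0.063087    0.09728375  0.01010964]
170 [-24.4  98.5  -1.9] [ 579.8 -110.7   72.9]
173 [-21.8  97.   -1.9] [ 580.4 -113.2   74.5]
176 [-18.9  97.2  -1.9] [ 581.1 -116.1   74.3]
179 [-19.   81.6  -1.8] [ 580.8 -115.9   89.9]
182 [-18.8  68.3  -1.7] [ 580.6 -115.9  103.2]
185 [-17.6  61.5  -1.7] [ 580.7 -117.1  110. ]
188 [-15.3  60.3  -1.7] [ 581.3 -119.4  111.2]
191 [-12.5  61.1  -1.7] [ 581.9 -122.1  110.4]
194 [-9.8 61.2 -1.7] [ 582.6 -124.6  110.4]
197 [-7.2 61.  -1.7] [ 583.2 -127.1  110.6]
200 [  7.9 109.5  -2. ] [ 587.8 -142.2   62.3]
203 [ 11.6 111.3  -2. ] [ 588.7 -145.7   60.5]
edge 13.991354694643103 14.021570165129592
```

```bash
python3 -m inch '.017 0 -.002 0 0;0 .03 0 0 0;0 .035 0 0 0;0 .03 0 0 0;0 0 0 0 0;0 0 0 0 0'; python3 - <<'E' 2>&1 | grep -v -i Deprec
from wh import *
s,w=snap('wrist','w14.png'); st()
d=w['depth'];H=np.array(w['hand_eye'])
for r in range(150,290,6):
    col=316;z=d[r,col]; p=H@np.array([(col-w['cx'])/w['fx']*z,(r-w['cy'])/w['fy']*z,z,1]); print(r,np.round(p[:3]*1000,1),np.round((np.array(s['ee_rot'])@p[:3]+s['position'])*1000,1))
E
```

```text
t: 12.65
position: [0.5916, -0.1544, 0.0767]
ee_rot: [[0.245, 0.03, 0.969], [-0.97, -0.007, 0.245], [0.014, -1.0, 0.027]]
force: [0.1, 0.2, 0.1]
grip_width: 0.0004
t 12.7 pos [ 0.5915 -0.1543  0.0766] w 0.0007 zang 14.19 axis in tool(mm) [-187.1   -6.    -3.8] F [ 0.6 -0.5 -0.3] M [-0.01 -0.13  0.01]
150 [-53.4  -0.5  -1.3] [ 577.3 -102.9   76.5]
156 [-49.4   1.3  -1.3] [ 578.3 -106.8   74.7]
162 [-45.3   2.7  -1.3] [ 579.3 -110.8   73.4]
168 [-41.5   1.8  -1.3] [ 580.2 -114.5   74.3]
174 [-39.8 -11.2  -1.2] [ 580.3 -116.    87.4]
180 [-39.6 -29.5  -1.1] [ 580.  -116.1  105.6]
186 [-37.4 -35.3  -1.1] [ 580.4 -118.2  111.4]
192 [-33.6 -33.6  -1.1] [ 581.3 -121.8  109.8]
198 [-30.1 -33.2  -1.1] [ 582.2 -125.2  109.5]
204 [-26.6 -33.4  -1.1] [ 583.  -128.6  109.7]
210 [-8.7 16.1 -1.4] [ 588.5 -146.3   60.5]
216 [-4.7 14.3 -1.4] [ 589.5 -150.2   62.3]
222 [ 0.2 15.4 -1.4] [ 590.7 -155.    61.3]
228 [ 4.9 15.6 -1.5] [ 591.8 -159.5   61.1]
234 [ -8.1 -31.8  -1.1] [ 587.5 -146.5  108.4]
240 [ -8.4 -41.9  -1.1] [ 587.2 -146.2  118.5]
246 [ -8.4 -50.5  -1. ] [ 587.  -146.1  127. ]
252 [ -8.3 -58.1  -1. ] [ 586.9 -146.2  134.6]
258 [ -7.9 -64.5  -1. ] [ 586.8 -146.5  141. ]
264 [ -8.3 -71.9  -0.9] [ 586.6 -146.1  148.4]
270 [ -8.1 -77.7  -0.9] [ 586.5 -146.2  154.2]
276 [ -8.8 -84.6  -0.8] [ 586.1 -145.4  161.1]
282 [ -8.3 -89.   -0.8] [ 586.1 -145.9  165.5]
288 [ -8.4 -94.   -0.8] [ 586.  -145.7  170.5]
```

View pics/w14.png

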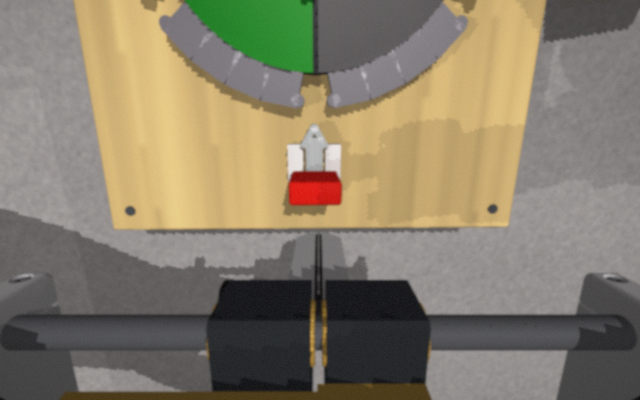

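```bash
python3 -m inch '0 .02 -.001 0 0;-.008 0 0 0 0;-.003 0 0 0 0;0 0 0 0 0;0 0 0 0 0'; python3 -c "
from h import *
s=st()"
```

```text
t: 13.2
position: [0.5916, -0.1442, 0.0645]
ee_rot: [[0.245, 0.039, 0.969], [-0.969, -0.01, 0.246], [0.019, -0.999, 0.036]]
force: [0.3, -0.8, 0.0]
grip_width: 0.0004
t 13.2 pos [ 0.5916 -0.1442  0.0645] w 0.0004 zang 14.23 axis in tool(mm) [-177.1  -19.2   -5.8] F [ 0.3 -0.8  0. ] M [-0.07 -0.03  0.02]
```

```bash
python3 -m inch '0 .008 -.001 0 0;0 0 0 0 0;0 0 0 0 0;-.002 0 0 0 0;-.002 0 0 0 0;0 0 0 0 0'
python3 - <<'E'
from h import *
s=st()
s,w=snap('wrist','w15.png');d=w['depth'];H=np.array(w['hand_eye'])
for r in range(190,250,5):
    col=317;z=d[r,col]; p=H@np.array([(col-w['cx'])/w['fx']*z,(r-w['cy'])/w['fy']*z,z,1]); print(r,np.round(p[:3]*1000,1),np.round((np.array(s['ee_rot'])@p[:3]+s['position'])*1000,1))
E
```

```text
t: 13.8
position: [0.5902, -0.1407, 0.0568]
ee_rot: [[0.245, 0.04, 0.969], [-0.969, -0.01, 0.246], [0.02, -0.999, 0.037]]
force: [-0.1, 0.4, 0.2]
grip_width: 0.0005
t 13.8 pos [ 0.5902 -0.1407  0.0568] w 0.0005 zang 14.22 axis in tool(mm) [-173.1  -26.9   -5.1] F [-0.1  0.4  0.2] M [ 0.03 -0.04 -0.02]
190 [-31.3 -18.5  -0.6] [ 581.2 -110.3   74.6]
195 [-28.2 -18.2  -0.6] [ 582.  -113.3   74.4]
200 [-26.  -22.1  -0.6] [ 582.4 -115.4   78.3]
205 [-25.7 -32.3  -0.5] [ 582.1 -115.5   88.5]
210 [-25.4 -41.4  -0.5] [ 581.8 -115.7   97.6]
215 [-25.5 -50.8  -0.5] [ 581.4 -115.5  107. ]
220 [-23.8 -53.7  -0.5] [ 581.8 -117.2  109.9]
225 [-21.3 -54.4  -0.5] [ 582.3 -119.5  110.7]
230 [-18.7 -54.5  -0.5] [ 583.  -122.1  110.8]
235 [-15.8 -53.9  -0.5] [ 583.7 -124.9  110.3]
240 [-13.  -53.7  -0.5] [ 584.4 -127.6  110.1]
245 [ -7.5 -46.9  -0.5] [ 586.  -133.1  103.5]
```

View pics/w15.png

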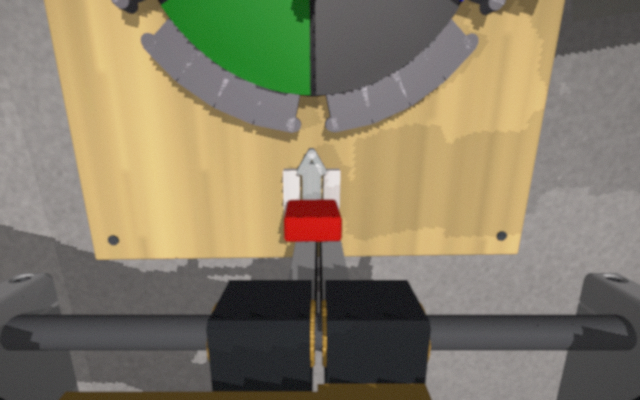

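```bash
python3 -m inch '-.002 0 0 0 0;-.002 0 0 0 0;-.002 0 0 0 0;-.002 0 0 0 0'
python3 - <<'E'
from h import *
s=st()
E
python3 -m inch '-.002 0 0 0 0;-.002 0 0 0 0';python3 - <<'E'
from h import *
s=st()
s,w=snap('wrist','w16.png');d=w['depth'];H=np.array(w['hand_eye'])
for r in range(200,250,5):
    col=317;z=d[r,col]; p=H@np.array([(col-w['cx'])/w['fx']*z,(r-w['cy'])/w['fy']*z,z,1]); print(r,np.round(p[:3]*1000,1),np.round((np.array(s['ee_rot'])@p[:3]+s['position'])*1000,1))
E
```

```text
t: 14.25
position: [0.5884, -0.1332, 0.0569]
ee_rot: [[0.245, 0.041, 0.969], [-0.969, -0.011, 0.245], [0.021, -0.999, 0.037]]
force: [0.3, -2.3, -0.6]
grip_width: 0.0005
t 14.25 pos [ 0.5884 -0.1332  0.0569] w 0.0005 zang 14.21 axis in tool(mm) [-165.4  -26.9   -5.2] F [ 0.3 -2.3 -0.6] M [-0.35 -0.16 -0.01]
t: 14.45
position: [0.5874, -0.1291, 0.0569]
ee_rot: [[0.245, 0.042, 0.969], [-0.969, -0.012, 0.245], [0.021, -0.999, 0.037]]
force: [0.3, -2.3, 1.2]
grip_width: 0.0005
t 14.45 pos [ 0.5874 -0.1291  0.0569] w 0.0005 zang 14.2 axis in tool(mm) [-161.2  -26.8   -5.2] F [ 0.3 -2.3  1.2] M [-0.45 -0.12  0.  ]
200 [-24.8 -17.2  -0.6] [ 580.  -105.    73.5]
205 [-24.2 -26.7  -0.6] [ 579.8 -105.4   83. ]
210 [-24.3 -37.5  -0.5] [ 579.4 -105.2   93.8]
215 [-24.  -46.1  -0.5] [ 579.1 -105.3  102.3]
220 [-23.4 -52.6  -0.5] [ 579.  -105.9  108.9]
225 [-21.1 -53.6  -0.5] [ 579.5 -108.1  109.9]
230 [-18.6 -54.1  -0.5] [ 580.1 -110.6  110.5]
235 [-15.6 -53.4  -0.5] [ 580.9 -113.4  109.9]
240 [-12.9 -53.6  -0.5] [ 581.5 -116.   110.1]
245 [ -8.5 -49.5  -0.5] [ 582.8 -120.3  106.1]
```

View pics/w16.png

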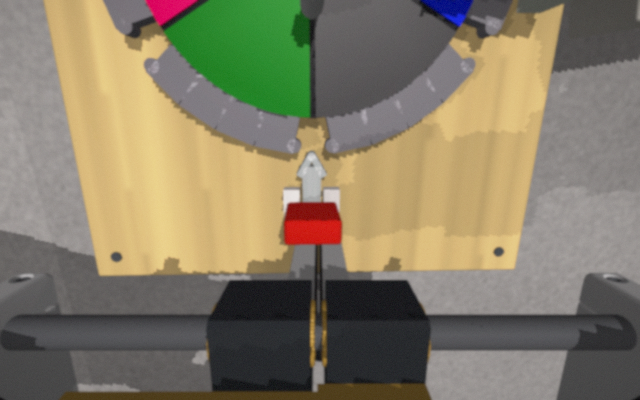

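```bash
python3 -m inch '-.001 0 0 0 0;-.001 0 0 0 0;-.001 0 0 0 0;-.001 0 0 0 0'; python3 -m inch '-.0005 0 0 0 0;-.0005 0 0 0 0;-.0005 0 0 0 0;-.0005 0 0 0 0'
python3 - <<'E'
from h import *
s=st()
s,w=snap('wrist','w17.png')
E
```

```text
t: 14.9
position: [0.5863, -0.1247, 0.0568]
ee_rot: [[0.245, 0.042, 0.969], [-0.969, -0.012, 0.245], [0.021, -0.999, 0.037]]
force: [0.0, -1.7, -0.4]
grip_width: 0.0003
t: 15.3
position: [0.5858, -0.1226, 0.0568]
ee_rot: [[0.245, 0.042, 0.969], [-0.969, -0.012, 0.245], [0.021, -0.999, 0.037]]
force: [-0.0, -2.0, 0.5]
grip_width: 0.0005
t 15.3 pos [ 0.5858 -0.1226  0.0568] w 0.0005 zang 14.21 axis in tool(mm) [-154.5  -26.7   -5.2] F [-0.  -2.   0.5] M [-0.41 -0.1  -0.  ]
```

View pics/w17.png

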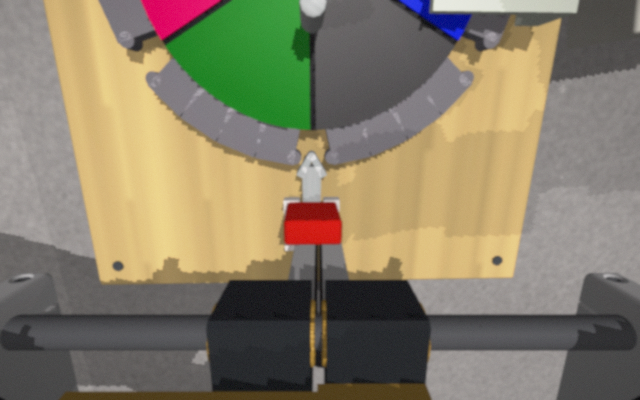

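The nose tip at (312,155) is between the notch shoulders at (293,157) and (334,157), with 2 N of drag. I'll continue slowly.

```bash
python3 -m inch '-.0005 0 0 0 0;-.0005 0 0 0 0;-.0005 0 0 0 0' | grep -E 'pos|force'; python3 -m inch '-.0005 0 0 0 0;-.0005 0 0 0 0;-.0005 0 0 0 0'| grep -E 'pos|force'
```

```text
position: [0.5854, -0.121, 0.0568]
force: [-1.0, -2.3, -0.2]
position: [0.585, -0.1195, 0.0569]
force: [-0.5, -2.2, 0.9]
```

```bash
python3 -m inch '-.0004 0 0 0 0;-.0004 0 0 0 0' | grep -E 'pos|force'
```

```text
position: [0.5848, -0.1186, 0.0568]
force: [-0.3, -2.1, 1.3]
```

```bash
python3 -m inch '-.0004 0 0 0 0;-.0004 0 0 0 0' | grep -E 'pos|force'
python3 - <<'E'
from h import *
s=st()
s,w=snap('wrist','w18.png')
im=cv2.imread('pics/w18.png')[60:280,200:420];cv2.imwrite('pics/w18z.png',cv2.resize(im,None,fx=2.7,fy=2.7,interpolation=cv2.INTER_CUBIC))
E
```

```text
position: [0.5847, -0.1181, 0.0569]
force: [0.0, -3.7, 1.0]
t 16.35 pos [ 0.5847 -0.1181  0.0569] w 0.0002 zang 14.21 axis in tool(mm) [-149.9  -26.7   -5.3] F [ 0.  -3.7  1. ] M [-0.78 -0.22 -0.06]
```

View pics/w18z.png

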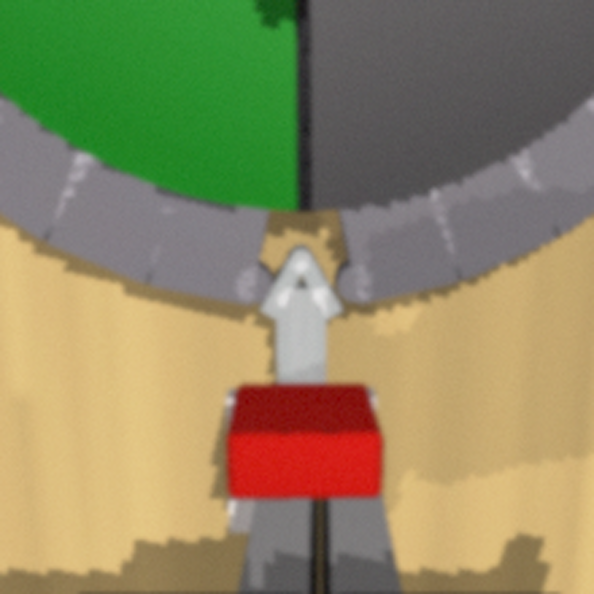

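The nose is now wedging between the shoulders, at about 3.7 N. From here I'll take single gentle steps.

```bash
python3 -m inch '-.0003 0 0 0 0'| grep -E 'pos|force'; python3 -m inch '-.0003 0 0 0 0'| grep -E 'pos|force'
```

```text
position: [0.5846, -0.1179, 0.0569]
force: [-0.6, -3.8, -0.6]
position: [0.5846, -0.1177, 0.0569]
force: [0.7, -3.6, 0.0]
```

```bash
python3 -m inch '-.0003 0 0 0 0'| grep -E 'pos|force'; python3 -m inch '-.0003 0 0 0 0'| grep -E 'pos|force'
```

```text
position: [0.5845, -0.1174, 0.0569]
force: [1.9, -4.3, -0.1]
position: [0.5845, -0.1172, 0.0569]
force: [0.7, -3.9, 0.4]
```

```bash
for i in 1; do python3 -m inch '-.0003 0 0 0 0'| grep -E 'pos|force'; python3 -m inch '-.0003 0 0 0 0'| grep -E 'pos|force'; done
```

```text
position: [0.5844, -0.1169, 0.0569]
force: [0.9, -4.2, 0.6]
position: [0.5844, -0.1167, 0.0569]
force: [0.7, -6.7, 0.3]
```

```bash
python3 -m inch '-.0003 0 0 0 0'| grep -E 'pos|force'; python3 -m inch '-.0003 0 0 0 0'| grep -E 'pos|force'
```

```text
position: [0.5844, -0.1167, 0.057]
force: [1.3, -6.7, -0.6]
position: [0.5844, -0.1168, 0.057]
force: [1.0, -7.4, -1.4]
```

The bolt has stopped moving and the force is steady at about 7 N with a 0.3 mm lead, so it's seated. I'll raise the lead to get 10 N.

```bash
python3 -m inch '-.0004 0 0 0 0;-.0004 0 0 0 0'| grep -E 'pos|force'
```

```text
position: [0.5844, -0.1168, 0.057]
force: [1.4, -6.8, -1.2]
```

```bash
python3 -m inch '-.0006 0 0 0 0'| grep -E 'pos|force'; python3 -m inch '-.0006 0 0 0 0'| grep -E 'pos|force'
```

```text
position: [0.5844, -0.1168, 0.057]
force: [1.9, -8.2, -1.2]
position: [0.5844, -0.1168, 0.057]
force: [2.5, -7.9, -0.9]
```

```bash
python3 -m inch '-.0008 0 0 0 0'| grep -E 'pos|force'; python3 -m inch '-.0008 0 0 0 0'| grep -E 'pos|force'
```

```text
position: [0.5844, -0.1168, 0.0571]
force: [2.4, -10.4, -2.1]
position: [0.5844, -0.1168, 0.0571]
force: [2.5, -9.4, -1.4]
```

```bash
python3 -m inch '-.0008 0 0 0 0;-.0008 0 0 0 0;-.0008 0 0 0 0'| grep -E 'pos|force'; python3 -m inch '-.0008 0 0 0 0;-.0008 0 0 0 0'| grep -E 'pos|force';python3 -m inch '-.0008 0 0 0 0;-.0008 0 0 0 0'| grep -E 'pos|force'
```

```text
position: [0.5845, -0.1171, 0.0572]
force: [3.0, -9.3, -1.6]
position: [0.5846, -0.1172, 0.0572]
force: [3.0, -9.7, -1.0]
position: [0.5847, -0.1173, 0.0572]
force: [3.3, -9.8, -2.2]
```

```bash
python3 - <<'E' 2>&1 | grep -v -i Deprec
from wh import *
s=st(); s,w=snap('wrist','w19.png')
im=cv2.imread('pics/w19.png')[60:280,200:420];cv2.imwrite('pics/w19z.png',cv2.resize(im,None,fx=2.7,fy=2.7,interpolation=cv2.INTER_CUBIC))
st()
E
```

```text
t 18.5 pos [ 0.5847 -0.1173  0.0572] w 0.0009 zang 14.07 axis in tool(mm) [-148.6  -29.1   -5.7] F [ 3.3 -9.8 -2.2] M [-1.74 -0.51 -0.04]
t 18.55 pos [ 0.5847 -0.1173  0.0572] w 0.0005 zang 14.07 axis in tool(mm) [-148.6  -29.1   -5.7] F [  2.5 -10.   -2. ] M [-1.81 -0.5  -0.08]
```

View pics/w19z.png

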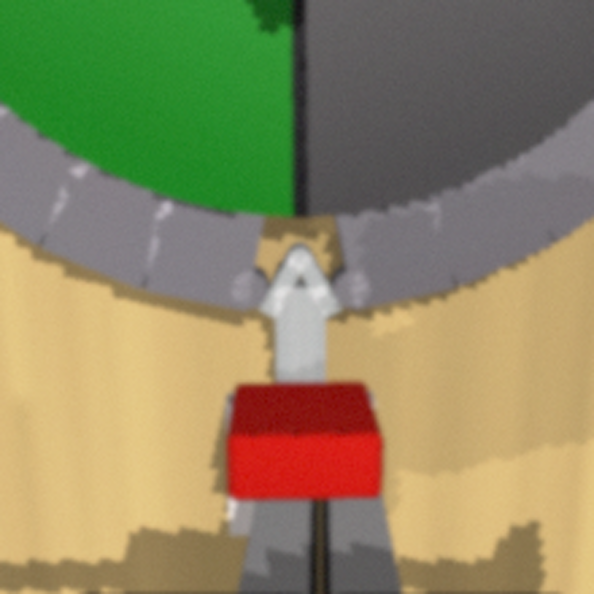

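The nose is wedged symmetrically between both shoulders (zoom 245 and 357, row 287). I held about 10 N along the slide for over 0.7 s. Now I'll back off and clear the scene.

```bash
python3 -m inch '.002 0 0 0 0;.006 0 0 0 0;.01 0 0 0 0;0 -.03 0 0 0;0 -.05 0 0 0;0 -.05 0 0 0;.04 -.02 0 0 0;.04 0 0 0 0;.04 0 0 0 0;0 0 0 0 0;0 0 0 0 0;0 0 0 0 0'; python3 - <<'E' 2>&1 | grep -v -i Deprec
from wh import *
s=st(); s,w=snap('wrist','w20.png'); s2,t=snap('top','t20.png'); snap('scene','s20.png')
print('top',wheel(t['img'],topproj(t),(.545,.027)))
print('wrist',wheel(w['img'],wristproj(w,s),(.5431,.0286)))
im=cv2.imread('pics/t20.png')[140:330,220:460];cv2.imwrite('pics/t20z.png',cv2.resize(im,None,fx=3.2,fy=3.1,interpolation=cv2.INTER_CUBIC))
im=cv2.imread('pics/s20.png')[110:290,170:420];cv2.imwrite('pics/s20z.png',cv2.resize(im,None,fx=3,fy=3,interpolation=cv2.INTER_CUBIC))
E
```

```text
t: 19.75
position: [0.6105, -0.2531, 0.2176]
ee_rot: [[0.244, 0.048, 0.969], [-0.969, -0.024, 0.245], [0.035, -0.999, 0.04]]
force: [0.4, 0.9, -0.3]
grip_width: 0.0004
t 19.75 pos [ 0.6105 -0.2531  0.2176] w 0.0004 zang 14.18 axis in tool(mm) [-292.3  127.4   -3.7] F [ 0.4  0.9 -0.3] M [-0.01 -0.06 -0.01]
top (array([0.54428026, 0.02623604]), np.float64(13.50098118555319), [0, 18, 21, 21], np.float64(0.08652565066972649))
Traceback (most recent call last):
  File "wh.py", line 33, in wheel
    k0=ks==ks[0]
           ~~^^^
IndexError: index 0 is out of bounds for axis 0 with size 0
```

View pics/w20.png

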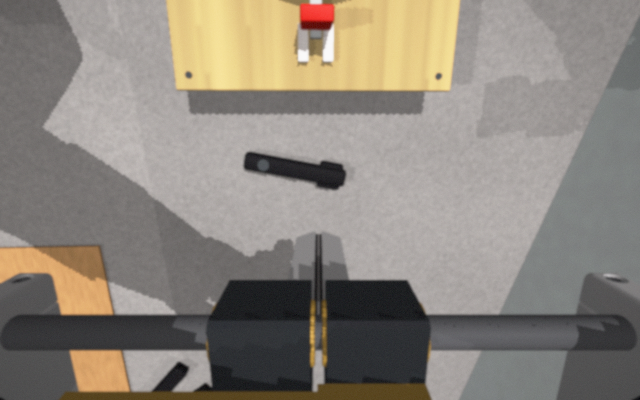

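Run:
```python
import cv2
im=cv2.imread('pics/t20.png')[140:330,220:460];cv2.imwrite('pics/t20z.png',cv2.resize(im,None,fx=3.2,fy=3.1,interpolation=cv2.INTER_CUBIC))
im=cv2.imread('pics/s20.png')[110:290,170:420];cv2.imwrite('pics/s20z.png',cv2.resize(im,None,fx=3,fy=3,interpolation=cv2.INTER_CUBIC))
```

```text
(no output)
```

View pics/t20z.png

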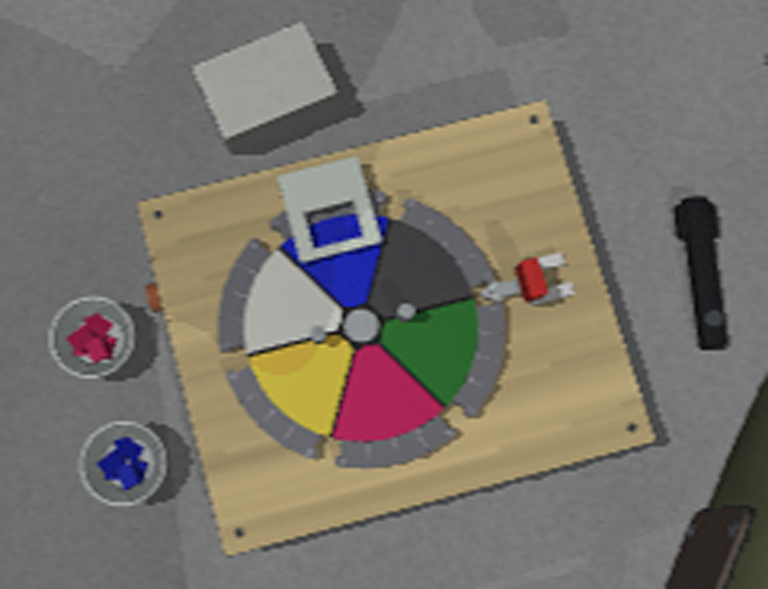

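View pics/s20z.png

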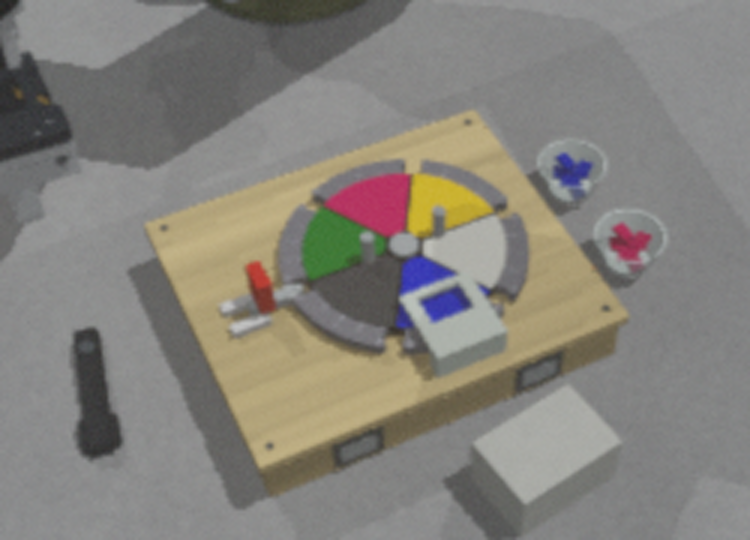

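Blue fills the window, the nose is seated in the notch facing the bolt, and the bystanders look unmoved. The bolt travelled about 23 mm. Had it jammed, home would be 35 mm from the start, which is impossible. Handing in.

```bash
python3 -c "
from h import *
st(); print(manip.job_done())"
```

```text
t 19.9 pos [ 0.6106 -0.2525  0.2179] w 0.0006 zang 14.24 axis in tool(mm) [-291.8  127.7   -3.8] F [-0.1 -0.3  0.1] M [ 0.01 -0.12 -0.  ]
the job is handed in; nothing more can be done
None
```

The blue sector is in the window, the bolt is seated in the notch, and I handed the job in at 19.9 s with the arm clear of everything.

- **Wheel:** I pinched one peg and turned the wheel about 70° counter-clockwise. It stopped about 1.5° short, so I pinched again and nudged it. The last top view puts the middle of blue at 13.5°, against a selector axis of about 13.9°. The two cameras differed by about 0.5° throughout.
- **Bolt:** I slid it in slowly behind the knob at 2 to 4 N until it stopped after about 23 mm, wedged evenly between both shoulders. I then held about 10 N for a bit over 0.7 s. The highest force I read was about 10.7 N, but I only read it at the end of each call.
- **Fully home:** I inferred this from the stop, the distance travelled and the pictures, not from a direct measurement.
- **Bystanders:** the last top and scene views showed the cups, clip and carton where they started, judged by eye.
- **What went wrong:** the first pinch closed on air above the peg, because the fingertips end about 30 mm short of the reported TCP. Nothing was touched, and I allowed for the offset after that. The final wrist-camera check of the wheel angle failed because the wheel was out of view, so only the top camera gave a final reading.

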